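# Put the lacquered parts up to dry

### The arm

A 6-joint arm with a two-finger parallel gripper is mounted at the origin on a cart in front of the work surface, level with it; the furniture and walls round the work are solid. World frame = base frame: x ahead of the robot, y to its left, z up, the work surface at z = 0. Lengths are in mm, angles in rad, forces in N, time in s.
With the tool pointing down it reaches from about 275 to 1000 mm from the base axis. Payload 8.4 kg.
Tool frame: the origin (TCP) lies at the very end of the fingers, on their centre line; the grasp point (between the pads) lies 19 mm behind it; z points along the fingers, x is the direction in which the jaws open and shut, and the axes are right-handed (so a half turn about z gives the same grasp; the last joint's range is limited). The gripper opens to 85 mm and grips with 20 to 120 N. Pads are 22 mm wide; open, the fingers measure 114 mm over their backs; the gripper's body (76 mm by 85 mm) begins 54 mm behind the grasp point. The pads swing forward as they close: fully open they stand 13 mm farther back than shut.
Start: joints at [1.133, 0.353, 1.633, -0, 1.155, -0.002], TCP at [263.834, 566.586, 231.281] pointing down, gripper open.
Joint ranges: [-2.63, 2.63], [-0.92, 2.1], [0.06, 2.66], [-1.3, 4.44], [0, 2.69], [-3.02, 3.02]. Speed limits (rad/s): [2.22, 2.22, 2.79, 3.14, 3.14, 3.14].

### API

Orientations are given as [roll, pitch, yaw] about the fixed x, y, z axes, in that order (R = Rz(yaw) Ry(pitch) Rx(roll)).
In Python, from rig import r gives the robot as it stands. The module is installed in compiled form; this text tells all that it offers.
- The arm moves only by the tool apply_moves, never from a script. Its argument "targets" is a list that holds one entry, the list of rows, each a list of 7 numbers: the gripper's target within -1 to 1 (fully open at 1, half-way at 0, shut at -1), then the shift along the tool's x, y, z in cm, then the turn, a rotation vector about the tool's x, y, z in degrees. A call has 1 to 8 rows; each row is the pose to reach, as a shift and turn from the pose measured when the call began, along the tool's axes at that moment; what a row does not reach only later rows make up. A row lasts 1/10 s, in which the tool goes at most 50 mm and 8.59 degrees, less where a joint would pass 70% of its speed; a pose out of reach is approached as far as the arm can. A call with a gripper value outside its range is refused whole. The fingers move at their own pace and stop on an object; "newtons" is the grip in N (left out, the last holds). Time passes only in rows, so rows that repeat a pose let the fingers close. It gives the time, the measured TCP pose, the force and the opening at its end, in the units of the state.
- r.sense(): the state, without advancing time (a new reading comes with each control period).
- r.grab_frame(name): name is "side" or "top" or "wrist"; returns a dict with "pixels" (420x560x3 uint8, red, green, blue), "fov_y" (degrees; the focal length in pixels is half the picture's height over the tangent of half this angle, whatever the lens; pixels are square), "cx", "cy" (the principal point, pixels), "R" (3x3) and "t" (3): a world point X has camera coordinates R X + t; the wrist camera has in their place "mount" (4x4, takes a point from camera to tool coordinates, whose origin is the TCP and whose axes are the tool frame's). Camera axes: x right, y down, z forward; pixel columns grow to the right and rows downward; lengths in mm; the calibration is good to about 2 mm. A picture is of the moment at which its call begins: read the wrist's pose just before it. There is no depth.
- r.sign_off(): hands the job in, once; it reports no verdict.
The state is a dict: "clock": time; "qpos": joint angles; "qvel": joint speeds; "joint_efforts": joint torques, N m; "eef_pos": TCP position; "tcp_rot": TCP orientation; "contact_force": force on the tool from outside, world axes, zero at the start; "wrist_torque": the same for the moment, N m; "opening": opening from 0.0 (shut) to 1.0 (fully open).
Only numpy, scipy, OpenCV 4.12 (cv2) and the standard library are available. Lean on these libraries where they do the work, as an engineer would, in place of code of your own. Each camera call takes 0.05 s, during which the arm holds its last target. There are 200 camera calls.

### The job

The freshly lacquered parts have drained; put them up to dry so that the rack can be carried off. Break the drying rack's stuck keeper knob loose and swing the keeper well clear of the rail, bring every carrier off the drip stand over the end stops so that all hang on the drying rack's rail, and only then turn the keeper fully shut across the rail again. Stand every cover plate from the draining tray upright on its short edge in a slot of the rack, one to a slot and at any point in the job; leave the brush, the jar and the tweezers alone.

Things in the scene. Friction and masses are not known exactly. Their poses are not given: they have to be found in the camera images.
- drip_stand: Fixed tray 184x96 mm with a level 8 mm rod rail on a 135 mm post at its back. Origin on the worktop; in its axes (z up) the rail lies along x at y 0, axis z 0.125, top z 0.129, from the post (x +0.073) to the free end (x -0.074, toward the robot). Over its last 10 mm the rod turns up: an end stop 12 mm higher than the rail's top. No keeper here.
- drying_rack: Fixed tray, x -0.092..0.096, y -0.085..0.128 (origin on the worktop, z up), with a rail just like the drip stand's (along x at y 0, top z 0.129, post face x +0.073, 12 mm upturned end stop at x -0.074), a keeper post at x -0.066, y -0.060, and three plate slots in a row along x at y +0.088. Nothing but the knob is higher than 0.149.
- keeper (a joint): Keeper angle, rad: 0 shut; grows counter-clockwise from above to a stop at 1.9; well clear of the rail from 1.4. Gummed and held shut by a ball detent: about 0.3 N m breaks it loose, easing to nothing at 0.4, then the detent pushes it on to 0.8; beyond, it turns freely (0.03 N m) and stays put. Turning back it needs the same firm twist from 0.8 to 0.4, then snaps home to its stop at 0.
- keeper_knob (a point): Wing knob of the keeper: black bar 44 mm long, 11 mm thick, z 0.149 to 0.176; this point is on its vertical turning axis at z 0.166. Site x is across the bar, y along it and out along the keeper's tongue (steel bar 12 mm wide, 82 mm long, z 0.1425 to 0.1485, one piece with the knob). Shut (0): y is the rack's +y, the tongue lies across the rail over the end stop; open, it points forward.
- draining_tray: Fixed tray 80x216 mm with a level steel wire 6 mm thick along its y at x 0, z 0.050, on which the plates lean. Origin on the worktop under its middle. Plates stand 62 mm apart along y, lower edges on the floor (z 0.006) at about x +0.019.
- brush: Dust brush lying on the worktop, 142 mm long; leave it alone.
- screw_jar: Jar of screws with a tin lid, 45 mm wide, 60 mm high; leave it alone.
- tweezers: Steel tweezers lying on the worktop, 125 mm long; leave them alone.
- slot_0 (a point): Middle of the floor of a plate slot of the drying rack, z 0.006; axes as the rack's. The slot is 10 mm wide along x, between two upright wire hoops 42 mm wide (along y), tops round, at z 0.050. Slots are 38 mm apart along x.
- carrier_0: Carrier (may be absent), 90 g: steel hanger 39 mm wide (y), 5 mm thick (x), with a white lacquered flange with a small boss, 36 mm across (y, z), 12 mm thick. The rail passes along x through a closed window 30 mm wide, z 0.045 to 0.086, whose roof ridge (z 0.086) rides on the rail's top. Origin at its lowest point, z up. Passes an end stop when raised 15 to 28 mm.
- carrier_0_grip (a point): Centre of carrier 0's grip: black block on top of the hanger, 10 mm (x) x 22 mm (y) x 26 mm (z), 21 mm above the window's ridge, so at z 0.150 on a rail. Carriers hang about 42 mm apart.
- plate_0_center (a point): Middle of a cover plate (may be absent): flat, white, 6 mm thick (x), 50 mm wide (y), 94 mm high (z), 70 g, with a round dark patch near its lower edge. It starts on its lower short edge, leaning 15 degrees to the draining tray's front (-x) on the wire. All plates are the same size; any slot will do.
- plate_0: The same plate 0; its origin is the middle of its lower edge.
- slot_1 (a point): Middle of the floor of a plate slot of the drying rack, z 0.006; axes as the rack's. The slot is 10 mm wide along x, between two upright wire hoops 42 mm wide (along y), tops round, at z 0.050. Slots are 38 mm apart along x.
- carrier_1: Carrier (may be absent), 90 g: steel hanger 39 mm wide (y), 5 mm thick (x), with a white lacquered ring with a centre stud, 36 mm across (y, z), 12 mm thick. The rail passes along x through a closed window 30 mm wide, z 0.045 to 0.086, whose roof ridge (z 0.086) rides on the rail's top. Origin at its lowest point, z up. Passes an end stop when raised 15 to 28 mm.
- carrier_1_grip (a point): Centre of carrier 1's grip: black block on top of the hanger, 10 mm (x) x 22 mm (y) x 26 mm (z), 21 mm above the window's ridge, so at z 0.150 on a rail. Carriers hang about 42 mm apart.
- plate_1_center (a point): Middle of a cover plate (may be absent): flat, white, 6 mm thick (x), 50 mm wide (y), 94 mm high (z), 70 g, with a dark bar near its lower edge. It starts on its lower short edge, leaning 15 degrees to the draining tray's front (-x) on the wire. All plates are the same size; any slot will do.
- plate_1: The same plate 1; its origin is the middle of its lower edge.
- slot_2 (a point): Middle of the floor of a plate slot of the drying rack, z 0.006; axes as the rack's. The slot is 10 mm wide along x, between two upright wire hoops 42 mm wide (along y), tops round, at z 0.050. Slots are 38 mm apart along x.
- carrier_2: Carrier (may be absent), 90 g: steel hanger 39 mm wide (y), 5 mm thick (x), with a white lacquered bevelled ring, 36 mm across (y, z), 12 mm thick. The rail passes along x through a closed window 30 mm wide, z 0.045 to 0.086, whose roof ridge (z 0.086) rides on the rail's top. Origin at its lowest point, z up. Passes an end stop when raised 15 to 28 mm.
- carrier_2_grip (a point): Centre of carrier 2's grip: black block on top of the hanger, 10 mm (x) x 22 mm (y) x 26 mm (z), 21 mm above the window's ridge, so at z 0.150 on a rail. Carriers hang about 42 mm apart.
- plate_2_center (a point): Middle of a cover plate (may be absent): flat, white, 6 mm thick (x), 50 mm wide (y), 94 mm high (z), 70 g, with a small dark patch off centre near its lower edge. It starts on its lower short edge, leaning 15 degrees to the draining tray's front (-x) on the wire. All plates are the same size; any slot will do.
- plate_2: The same plate 2; its origin is the middle of its lower edge.

How it is judged (in metres and radians):
On the way, in this order (a step that is already met when the one before it is completed fails the run):
1. the keeper is swung clear of the drying rail (value of joint keeper above 1.2 rad), for 0.2 s.
2. every carrier present hangs on the drying rail while the keeper is still clear (x of carrier_0_grip in the frame of drying_rack between -0.075 and 0.07 m and y of carrier_0_grip in the frame of drying_rack between -0.012 and 0.012 m and z of carrier_0_grip in the frame of drying_rack between 0.143 and 0.158 m and x of carrier_1_grip in the frame of drying_rack between -0.075 and 0.07 m and y of carrier_1_grip in the frame of drying_rack between -0.012 and 0.012 m and z of carrier_1_grip in the frame of drying_rack between 0.143 and 0.158 m and x of carrier_2_grip in the frame of drying_rack between -0.075 and 0.07 m and y of carrier_2_grip in the frame of drying_rack between -0.012 and 0.012 m and z of carrier_2_grip in the frame of drying_rack between 0.143 and 0.158 m and value of joint keeper above 0.9 rad), for 0.2 s.
3. the keeper is shut again (value of joint keeper below 0.12 rad), for 0.2 s.
At the end, for the whole second after the job is handed in: Keeper within 0.12 rad of shut; all carriers hang on the drying rail inside its end stop (grip within 7 mm in height, 12 mm sideways); each plate stands in its own slot, down on the tray, within 10 degrees of upright and 14 mm of the slot's middle; all at rest (value of joint keeper below 0.12 rad and x of carrier_0_grip in the frame of drying_rack between -0.075 and 0.07 m and y of carrier_0_grip in the frame of drying_rack between -0.012 and 0.012 m and z of carrier_0_grip in the frame of drying_rack between 0.143 and 0.158 m and x of carrier_1_grip in the frame of drying_rack between -0.075 and 0.07 m and y of carrier_1_grip in the frame of drying_rack between -0.012 and 0.012 m and z of carrier_1_grip in the frame of drying_rack between 0.143 and 0.158 m and x of carrier_2_grip in the frame of drying_rack between -0.075 and 0.07 m and y of carrier_2_grip in the frame of drying_rack between -0.012 and 0.012 m and z of carrier_2_grip in the frame of drying_rack between 0.143 and 0.158 m and (x of plate_0_center in the frame of slot_0 between -0.008 and 0.008 m or x of plate_0_center in the frame of slot_1 between -0.008 and 0.008 m or x of plate_0_center in the frame of slot_2 between -0.008 and 0.008 m) and y of plate_0_center in the frame of slot_0 between -0.014 and 0.014 m and z of plate_0_center in the frame of slot_0 between 0.04 and 0.052 m and angle between each of plate_0_center, plate_1_center, plate_2_center's own z axis and vertical below 0.17 rad and angle between the x axis of each of plate_0_center, plate_1_center, plate_2_center and the x axis of drying_rack, either way round below 0.2 rad and (x of plate_1_center in the frame of slot_0 between -0.008 and 0.008 m or x of plate_1_center in the frame of slot_1 between -0.008 and 0.008 m or x of plate_1_center in the frame of slot_2 between -0.008 and 0.008 m) and y of plate_1_center in the frame of slot_0 between -0.014 and 0.014 m and z of plate_1_center in the frame of slot_0 between 0.04 and 0.052 m and (x of plate_2_center in the frame of slot_0 between -0.008 and 0.008 m or x of plate_2_center in the frame of slot_1 between -0.008 and 0.008 m or x of plate_2_center in the frame of slot_2 between -0.008 and 0.008 m) and y of plate_2_center in the frame of slot_0 between -0.014 and 0.014 m and z of plate_2_center in the frame of slot_0 between 0.04 and 0.052 m and linear speed of each of carrier_0, carrier_1, carrier_2, plate_0, plate_1, plate_2 below 0.05 m/s); the robot touches nothing.
It fails at once if the brush is disturbed (moved more than 25 mm) (distance of brush from where it was at the start of the episode above 0.025 m).
It fails at once if the jar is disturbed (moved more than 25 mm) (distance of screw_jar from where it was at the start of the episode above 0.025 m).
It fails at once if the pair of tweezers is disturbed (moved more than 25 mm) (distance of tweezers from where it was at the start of the episode above 0.025 m).
Of carrier_0, carrier_1, carrier_2 only 2 to 3 are there at a start; the rules pass over those that are not, and their reading is None.
Of plate_0, plate_1, plate_2 only 2 to 3 are there at a start; the rules pass over those that are not, and their reading is None.
At some moment in a run one of carrier_0, carrier_1, carrier_2 may be knocked a few centimetres aside while the robot is not near it.
It also fails if it takes over 210 s, if anything falls off the work surface, if the arm or the gripper's body presses on something with over 40 N, if the wrist force passes 120 N, or if a joint passes its speed limit or range.

## Working session

There is one attempt and no reset: what is moved stays moved. The work goes in short steps, Python scripts to look and compute and a tool call to move; the robot and the scene stay as the last step left them, time stands still between calls to the robot, and variables do not carry over. Pictures are saved under pics/ and viewed, about 12 in all and at most 16, crops included, and the job is handed in when it is done.

Besides the shell and the picture viewer there is one more tool, called after "Request:" as a command line: name --argument value ..., lists and objects as JSON in quotes. apply_moves: Moves the arm, as the interface text tells. Its arguments: {"type":"object","properties":{"targets":{"type":"array"},"newtons":{"type":"number"}},"required":["targets"]}

```bash
ls; mkdir -p pics
python3 - <<'E'
from rig import r
import cv2,json
print(r.sense())
for n in("top","side"):
    f=r.grab_frame(n); cv2.imwrite(f"pics/{n}0.png",f["pixels"][:,:,::-1])
    print(n,{k:(v.tolist() if hasattr(v,'tolist') else v) for k,v in f.items() if k!="pixels"})
E
```

```text
pics
{'clock': 0.0, 'qpos': array([ 1.13260219e+00,  3.53643289e-01,  1.63416972e+00, -6.30112465e-06,
        1.15518114e+00, -2.39375585e-03]), 'qvel': array([ 0.0034135 ,  0.00191211, -0.00059494, -0.00143781, -0.00093276,
       -0.00040313]), 'joint_efforts': array([-3.97861522e-04, -6.05237603e+01, -3.42067051e+01, -1.07355515e-04,
        9.38408106e-03,  2.72634293e-05]), 'eef_pos': array([263.62513363, 566.13931383, 230.54948494]), 'tcp_rot': array([3.14159025e+00, 1.40150743e-03, 1.13499850e+00]), 'contact_force': array([ 0.11843243, -0.34501871,  0.8592832 ]), 'wrist_torque': array([0.00573168, 0.03240375, 0.04212486]), 'opening': 1.0005594635604613}
top {'fov_y': 47.060742800146464, 'cx': 274.93659365287897, 'cy': 205.407375104758, 'R': [[0.013240645757492973, -0.9999122289320429, -0.0004687558833297215], [-0.9942345407319052, -0.013115572543931928, -0.10642208310525564], [0.10640659432357405, 0.001875150393548879, -0.9943209343544265]], 't': [-11.09395995732429, 548.8618288777155, 994.4598703562751]}
side {'fov_y': 55.726463078736444, 'cx': 279.4608592153985, 'cy': 209.042481251281, 'R': [[0.856903099652491, -0.5154703956842035, -0.002710900057893822], [-0.27868248618903146, -0.4588367083483869, -0.8436853364634932], [0.4336509537605717, 0.7237120603148662, -0.5368311690441964]], 't': [-455.26002519839557, 270.34708512337653, 685.8102056591948]}
```

View pics/top0.png

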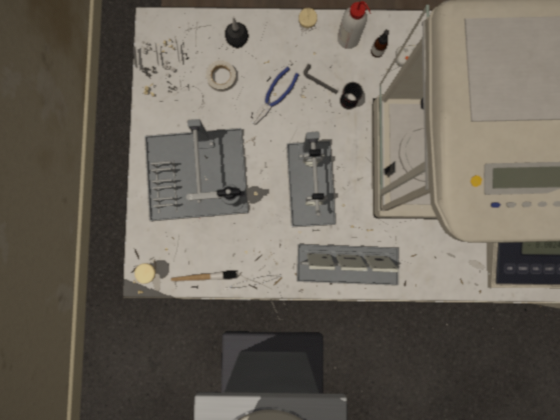

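View pics/side0.png

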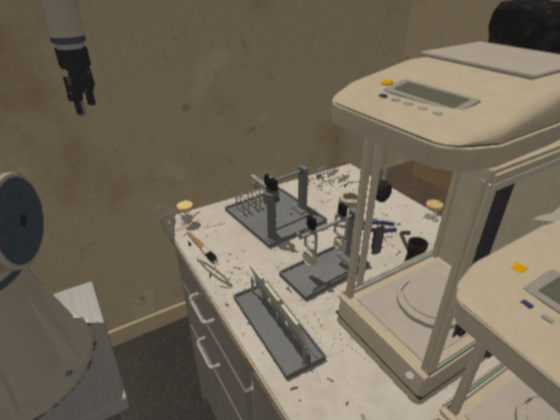

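```bash
cat > h.py <<'E'
import numpy as np, cv2, json, sys
from scipy.spatial.transform import Rotation as Ro
from rig import r
def pose(s=None):
    s=s or r.sense(); return Ro.from_euler('xyz',s['tcp_rot']), np.array(s['eef_pos'])
def grab(n,save=None):
    P=pose(); f=r.grab_frame(n)
    if save: cv2.imwrite(f'pics/{save}.png',f['pixels'][:,:,::-1])
    h=f['pixels'].shape[0]; F=h/2/np.tan(np.radians(f['fov_y'])/2)
    if 'mount' in f:
        M=np.array(f['mount']); Rw=P[0].as_matrix()@M[:3,:3]; o=P[0].apply(M[:3,3])+P[1]
    else:
        Rw=np.array(f['R']).T; o=-Rw@np.array(f['t'])
    c=dict(F=F,cx=f['cx'],cy=f['cy'],Rw=Rw,o=o)
    if save: json.dump({k:(v.tolist() if hasattr(v,'tolist') else v) for k,v in c.items()},open(f'pics/{save}.json','w'))
    return f['pixels'],c
def load(n):
    c=json.load(open(f'pics/{n}.json')); c['Rw']=np.array(c['Rw']);c['o']=np.array(c['o']); return cv2.imread(f'pics/{n}.png')[:,:,::-1],c
def ray(c,p):
    d=c['Rw']@np.array([(p[0]-c['cx'])/c['F'],(p[1]-c['cy'])/c['F'],1.]); return c['o'],d/np.linalg.norm(d)
def plane(c,p,z):
    o,d=ray(c,p); return o+d*(z-o[2])/d[2]
def tri(*cp):
    A=np.zeros((3,3));b=np.zeros(3)
    for c,p in cp:
        o,d=ray(c,p);Q=np.eye(3)-np.outer(d,d);A+=Q;b+=Q@o
    X=np.linalg.solve(A,b); return X,[float(np.linalg.norm(np.cross(X-ray(c,p)[0],ray(c,p)[1]))) for c,p in cp]
def proj(c,X):
    v=c['Rw'].T@(np.array(X)-c['o']); return np.array([c['cx']+c['F']*v[0]/v[2],c['cy']+c['F']*v[1]/v[2]])
def rpy(yaw,tilt=0): return Ro.from_euler('xyz',[np.pi,tilt,yaw])
def go(pos,yaw,seq=None,rot=None):
    "tool-frame shift (cm) and rotvec (deg) from now to world TCP pos / yaw (tool down)"
    R0,p0=pose(); d=R0.inv().apply(np.array(pos)-p0)/10
    R1=rot if rot is not None else rpy(yaw); w=np.degrees((R0.inv()*R1).as_rotvec())
    n=max(np.linalg.norm(d)*10/50,np.linalg.norm(w)/8.59)
    print('shift',np.round(d,2),'turn',np.round(w,1),'rows>=',round(float(n),1)); return d,w
E
python3 - <<'E'
from h import *
p,c=grab('top','t1'); print(c['o'])
cr=p[110:300,130:410]; cv2.imwrite('pics/crop1.png',cv2.resize(cr[:,:,::-1],None,fx=2.85,fy=2.85,interpolation=cv2.INTER_CUBIC))
for n,px,z in [('grip0',(314,153),163),('grip1',(318,195),163),('knob',(231,192),176),('tonguetip',(190,197),148),('plateL',(320,255),97),('plateM',(351,258),97),('plateR',(386,260),97),('jar',(145,272),60),('brush',(237,274),5),('rackTL',(147,135),0),('rackBR',(248,212),0),('dripTL',(289,144),0),('dripBR',(335,225),0),('drainTL',(299,244),0),('drainBR',(398,284),0)]:
    print(n,plane(c,px,z).round())
E
```

```text
[ 440.02719156   -5.75911091 1047.21808628]
grip0 [634. -76. 163.]
grip1 [555. -83. 163.]
knob [557.  76. 176.]
tonguetip [550. 156. 148.]
plateL [445. -94.  97.]
plateM [ 440. -154.   97.]
plateR [ 437. -223.   97.]
jar [406. 258.  60.]
brush [403.  75.   5.]
rackTL [705. 282.   0.]
rackBR [537.  55.   0.]
dripTL [689. -33.   0.]
dripBR [ 511. -135.    0.]
drainTL [469. -57.   0.]
drainBR [ 386. -270.    0.]
```

View pics/crop1.png

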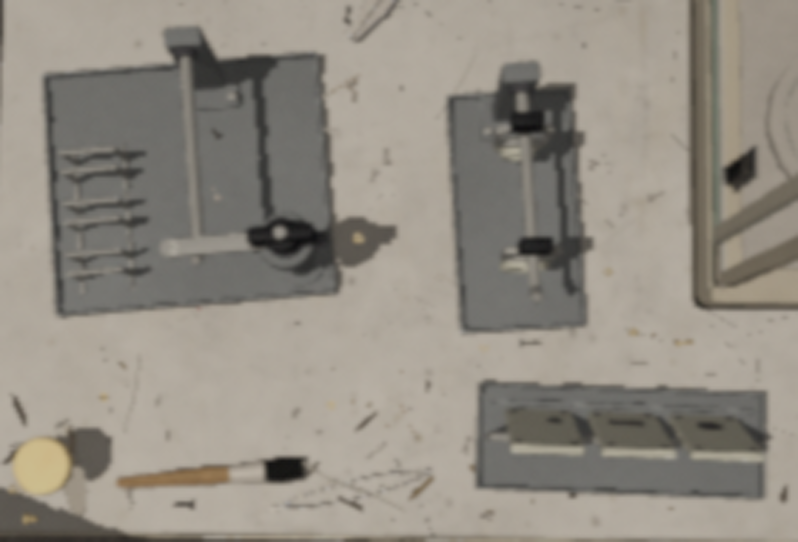

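Run:
```python
from h import *
f=r.grab_frame('wrist'); print(f['fov_y'],f['cx'],f['cy'],np.round(f['mount'],3).tolist())
go([500,100,400],0.0)
```

```text
65.45527659911056 279.0516992264149 210.64927118935867 [[1.0, -0.001, 0.0, -0.204], [0.001, 0.962, 0.273, -68.73], [-0.0, -0.273, 0.962, -141.998], [0.0, 0.0, 0.0, 1.0]]
shift [-32.31  41.11 -16.89] turn [ 0.  0. 65.] rows>= 11.0
```

Request:
apply_moves --targets '[[[1,-16.5,33.7,-7,0,0,65],[1,-16.5,33.7,-7,0,0,65],[1,-16.5,33.7,-7,0,0,65],[1,-16.5,33.7,-7,0,0,65],[1,-16.5,33.7,-7,0,0,65],[1,-16.5,33.7,-7,0,0,65],[1,-16.5,33.7,-7,0,0,65],[1,-16.5,33.7,-7,0,0,65]]]'

```text
clock: 1.0
eef_pos: [501.4, 271.9, 301.7]
tcp_rot: [3.141, -0.001, -0.007]
contact_force: [-1.4, 0.0, 0.6]
opening: 0.996
```

Request:
apply_moves --targets '[[[1,10,12.5,-3,0,0,0],[1,10,12.5,-3,0,0,0],[1,10,12.5,-3,0,0,0],[1,10,12.5,-3,0,0,0],[1,10,12.5,-3,0,0,0],[1,10,12.5,-3,0,0,0]]]'

```text
clock: 1.6
eef_pos: [599.8, 146.7, 331.3]
tcp_rot: [3.141, 0.001, -0.007]
contact_force: [-0.5, -0.1, 0.2]
opening: 1.0
```

Run:
```python
from h import *
print(pose()[1], pose()[0].as_euler('xyz'), r.sense()['qpos'].round(2))
grab('wrist','w1')
```

```text
[599.82139306 146.73463513 331.3193345 ] [ 3.14100315e+00  6.10056708e-04 -7.21880492e-03] [ 0.24  0.27  1.53 -0.    1.34  0.25]
```

View pics/w1.png

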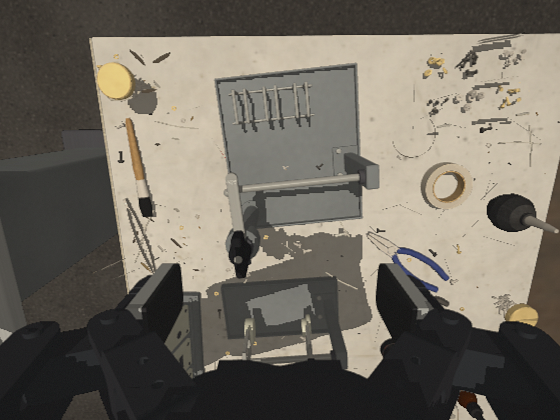

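Request:
apply_moves --targets '[[[1,-5,-4.3,4,0,0,0],[1,-5,-4.3,4,0,0,0],[1,-5,-4.3,4,0,0,0],[1,-5,-4.3,4,0,0,0]]]'

```text
clock: 2.05
eef_pos: [548.8, 191.8, 291.3]
tcp_rot: [3.141, 0.001, -0.003]
contact_force: [0.5, 0.5, -0.1]
opening: 0.999
```

Run:
```python
from h import *
p,c=grab('wrist','w2'); print(pose()[1])
q,c1=load('w1')
def u(im,x0,y0,w,h,s): return cv2.resize(im[y0:y0+h,x0:x0+w,::-1],None,fx=s,fy=s,interpolation=cv2.INTER_CUBIC)
a=u(q,205,60,200,225,2.0)  # left: origin 205,60 scale 2
o=np.array([proj(c,[540,40,150]),proj(c,[720,280,0])]); print(o)
b=u(p,220,60,200,300,2.0)
print(a.shape,b.shape)
H=np.zeros((600,800,3),np.uint8); H[:450,:400]=a; H[:b.shape[0],400:400+b.shape[1]]=b
cv2.imwrite('pics/c2.png',H)
```

```text
[549.68496495 191.43311295 291.84605995]
[[270.84800656 342.91890456]
 [414.96368111 101.08222273]]
(450, 400, 3) (600, 400, 3)
```

View pics/c2.png

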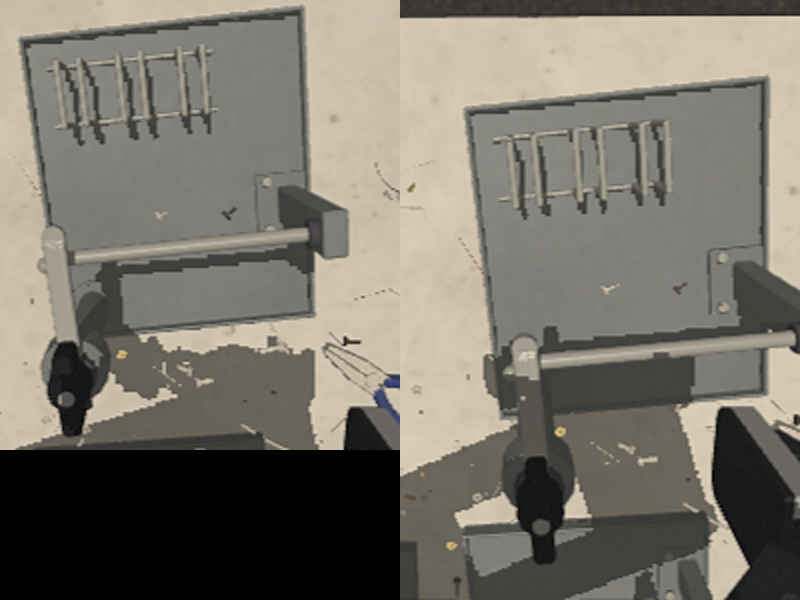

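Run:
```python
from h import *
_,a=load('w1');_,b=load('w2')
L=lambda u,v:(205+u/2,60+v/2); Rr=lambda u,v:(220+(u-400)/2,60+v/2)
for n,l,q in [('knob',(66,398),(541,526)),('TL',(22,40),(467,110)),('TR',(302,8),(768,78)),('BR',(313,314),(768,395)),('railpost',(310,235),(797,340)),('hoop1 top?',(58,62),(510,137)),('hoop6',(206,50),(667,124)),('hoop6b',(210,110),(667,190)),('tip',(53,228),(523,336))]:
    X,e=tri((a,L(*l)),(b,Rr(*q))); print(n,X.round(1),np.round(e,1))
print('rail z125', plane(a,L(80,259),125),plane(a,L(310,235),125),plane(b,Rr(540,363),125),plane(b,Rr(795,339),125))
print('hoops z50 (near end) L',[plane(a,L(u,v),50)[:2].round(1).tolist() for u,v in [(58,62),(82,60),(120,57),(143,55),(181,52),(206,49)]])
print('R',[plane(b,Rr(u,v),50)[:2].round(1).tolist() for u,v in [(511,138),(535,135),(576,131),(600,129),(642,125),(667,123)]])
```

```text
knob [559.   81.9 176.5] [0.1 0.1]
TL [517.4 264.1  11. ] [0.1 0.1]
TR [700.5 281.7  14.9] [0.2 0.2]
BR [717.9  77.4  23.8] [0.1 0.1]
railpost [686.4 153.6 128.1] [0. 0.]
hoop1 top? [544.2 248.4  37.5] [0.1 0.1]
hoop6 [637.6 255.3  30.4] [0.1 0.1]
hoop6b [639.5 217.8  35.2] [1.1 1.1]
tip [551.2 160.4 140.3] [0.1 0.1]
rail z125 [562.89272796 140.77511736 125.        ] [687.21942713 153.00398825 125.        ] [559.77722899 140.6459463  125.        ] [686.7682457  152.98278685 125.        ]
hoops z50 (near end) L [[545.7, 247.4], [560.4, 248.4], [583.6, 249.9], [597.6, 250.9], [620.7, 252.5], [635.9, 254.1]]
R [[545.0, 248.3], [558.7, 249.9], [581.9, 252.0], [595.5, 253.1], [619.2, 255.1], [633.3, 256.2]]
```

Request:
apply_moves --targets '[[[1,1,11,8,0,0,-5.7],[1,1,11,8,0,0,-5.7],[1,1,11,8,0,0,-5.7],[1,1,11,8,0,0,-5.7],[1,1,11,8,0,0,-5.7]]]' --newtons 100

```text
clock: 2.6
eef_pos: [560.0, 80.8, 212.4]
tcp_rot: [3.141, -0.001, 0.093]
contact_force: [0.2, 0.3, 0.1]
opening: 0.997
```

Run:
```python
from h import *
print(pose()[1], pose()[0].as_euler('xyz'))
go([559,81.9,153],0.097)
p,c=grab('wrist','w3'); print(proj(c,[559,81.9,176]))
```

```text
[560.00567185  80.83140733 212.36252897] [ 3.14129410e+00 -6.36922102e-04  9.31996463e-02]
shift [-0.09 -0.12  5.94] turn [ 0.  -0.  -0.2] rows>= 1.2
[276.7418186  238.88915955]
```

View pics/w3.png

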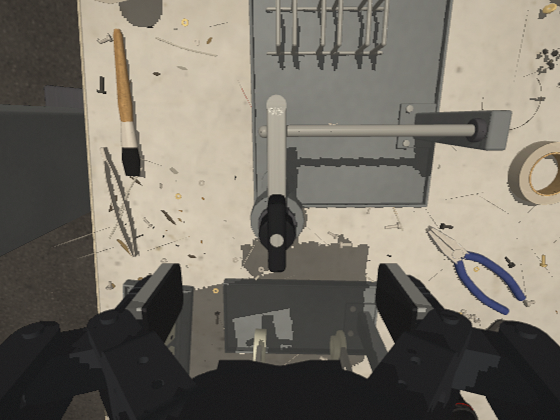

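Request:
apply_moves --targets '[[[1,-0.1,-0.1,3,0,0,0],[1,-0.1,-0.1,5.9,0,0,0],[1,-0.1,-0.1,5.9,0,0,0],[-1,-0.1,-0.1,5.9,0,0,0],[-1,-0.1,-0.1,5.9,0,0,0],[-1,-0.1,-0.1,5.9,0,0,0],[-1,-0.1,-0.1,5.9,0,0,0],[-1,-0.1,-0.1,5.9,0,0,0]]]'

```text
clock: 3.45
eef_pos: [559.5, 82.5, 154.7]
tcp_rot: [3.141, -0.002, 0.094]
contact_force: [-15.5, -1.4, 12.5]
opening: 0.145
```

Request:
apply_moves --targets '[[[-1,0,0,0,0,0,0],[-1,0,0,0,0,0,0],[-1,0,0,0,0,0,0]]]'

```text
clock: 3.75
eef_pos: [558.4, 82.4, 154.9]
tcp_rot: [3.142, -0.0, 0.094]
contact_force: [-5.7, -0.2, 7.9]
opening: 0.099
```

Request:
apply_moves --targets '[[[-1,0,0,0,0,0,-7],[-1,0,0,0,0,0,-14],[-1,0,0,0,0,0,-21],[-1,0,0,0,0,0,-28],[-1,0,0,0,0,0,-35],[-1,0,0,0,0,0,-42],[-1,0,0,0,0,0,-49],[-1,0,0,0,0,0,-49]]]'

```text
clock: 4.55
eef_pos: [557.8, 82.1, 155.0]
tcp_rot: [-3.141, 0.001, 0.951]
contact_force: [-5.0, -2.7, 3.9]
opening: 0.102
```

Request:
apply_moves --targets '[[[-1,0,0,0,0,0,-8],[-1,0,0,0,0,0,-16],[-1,0,0,0,0,0,-24],[-1,0,0,0,0,0,-32],[-1,0,0,0,0,0,-40],[-1,0,0,0,0,0,-46],[-1,0,0,0,0,0,-46],[-1,0,0,0,0,0,-46]]]'

```text
clock: 5.35
eef_pos: [557.6, 81.5, 155.0]
tcp_rot: [-3.14, 0.001, 1.748]
contact_force: [-2.3, -4.7, 2.7]
opening: 0.104
```

Run:
```python
from h import *
s=r.sense(); print(s)
```

```text
{'clock': 5.35, 'qpos': array([ 1.43231236e-01,  3.45159703e-01,  1.83509486e+00, -1.37429160e-03,
        9.62879677e-01, -1.60413700e+00]), 'qvel': array([-1.16148798e-04,  6.74862900e-04, -1.01541788e-03, -6.33817450e-05,
        6.24604564e-04,  5.85469627e-03]), 'joint_efforts': array([  2.24245012, -54.34392571, -31.03279352,   1.05142504,
        -1.09796003,  -0.12774623]), 'eef_pos': array([557.57609691,  81.53789144, 154.97849274]), 'tcp_rot': array([-3.14001391e+00,  1.07483248e-03,  1.74815490e+00]), 'contact_force': array([-2.31857637, -4.72725679,  2.73793493]), 'wrist_torque': array([-0.67760294,  0.44400943,  0.02457982]), 'opening': 0.10425689398842004}
```

Request:
apply_moves --targets '[[[0.2,0,0,0,0,0,0],[0.2,0,0,0,0,0,0],[0.2,0,0,0,0,0,0],[0.2,0,0,-2,0,0,0],[0.2,0,0,-6,0,0,0],[0.2,0,0,-10,0,0,0],[0.2,0,0,-13.5,0,0,0],[0.2,0,0,-13.5,0,0,0]]]'

```text
clock: 6.15
eef_pos: [560.6, 82.3, 295.5]
tcp_rot: [3.134, 0.001, 1.747]
contact_force: [1.1, 1.0, -0.3]
opening: 0.6
```

Request:
apply_moves --targets '[[[1,-14.7,1.4,0,0,0,66],[1,-14.7,1.4,0,0,0,66],[1,-14.7,1.4,0,0,0,66],[1,-14.7,1.4,0,0,0,66],[1,-14.7,1.4,0,0,0,66],[1,-14.7,1.4,0,0,0,66],[1,-14.7,1.4,0,0,0,66],[1,-14.7,1.4,0,0,0,66]]]'

```text
clock: 6.95
eef_pos: [600.1, -59.9, 294.9]
tcp_rot: [3.138, -0.006, 0.588]
contact_force: [-0.5, 0.1, -0.7]
opening: 1.002
```

Request:
apply_moves --targets '[[[1,0,0,0,0,0,32],[1,0,0,0,0,0,32],[1,0,0,0,0,0,32],[1,0,0,0,0,0,32],[1,0,0,0,0,0,32]]]'

```text
clock: 7.45
eef_pos: [600.0, -59.8, 294.2]
tcp_rot: [-3.141, -0.007, 0.027]
contact_force: [-0.3, 0.8, -0.5]
opening: 1.0
```

Run:
```python
from h import *
print(pose()[1], pose()[0].as_euler('xyz'))
grab('wrist','w4'); 
t,ct=grab('top','t4')
cv2.imwrite('pics/t4c.png',cv2.resize(t[120:320,140:420,::-1],None,fx=2.8,fy=2.8,interpolation=cv2.INTER_CUBIC))
```

```text
[599.96347551 -59.75657426 294.17941586] [-3.14104206 -0.00664435  0.02687687]
```

View pics/w4.png

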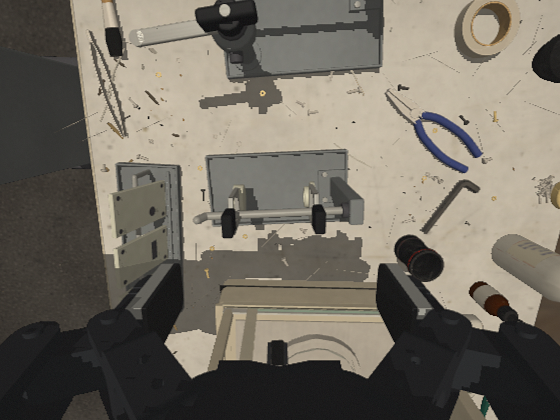

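Request:
apply_moves --targets '[[[1,-4,-4,3.5,0,0,-1.5],[1,-4,-4,3.5,0,0,-1.5],[1,-4,-4,3.5,0,0,-1.5],[1,-4,-4,3.5,0,0,-1.5]]]'

```text
clock: 7.95
eef_pos: [559.5, -21.2, 259.5]
tcp_rot: [3.141, -0.008, 0.061]
contact_force: [-0.2, 0.1, 0.5]
opening: 0.999
```

Run:
```python
from h import *
print(pose()[1], pose()[0].as_euler('xyz'))
p,c=grab('wrist','w5'); q,c4=load('w4')
def blobs(im,cc):
    m=(im.max(2)<45).astype(np.uint8); n,l,st,ce=cv2.connectedComponentsWithStats(m,connectivity=8)
    out=[]
    for i in range(1,n):
        if 60<st[i,4]<1500 :
            print(st[i].tolist(),ce[i].round(1),plane(cc,ce[i],155).round())
            out.append((l==i))
    return out
blobs(q,c4);print();blobs(p,c)
cr=p[150:360,150:430]; cv2.imwrite('pics/w5c.png',cv2.resize(np.hstack([q[140:260,190:370],p[180:300,190:370]])[:,:,::-1],None,fx=2.2,fy=2.2,interpolation=cv2.INTER_CUBIC))
```

```text
[559.48287724 -21.16989148 259.54173888] [ 3.14149961 -0.0076745   0.06063059]
[195, 0, 62, 41, 1189] [228.1  21. ] [559.  80. 155.]
[106, 28, 16, 28, 386] [113.8  41.3] [469.  63. 155.]
[532, 35, 28, 48, 940] [548.2  61. ] [812.  58. 155.]
[312, 205, 14, 29, 345] [318.3 218.9] [637. -77. 155.]
[221, 209, 15, 29, 357] [228.2 223. ] [556. -83. 155.]
[134, 275, 17, 12, 82] [142.  281.3] [ 473. -144.  155.]
[469, 282, 18, 16, 74] [474.9 287.6] [ 792. -143.  155.]

[253, 50, 67, 39, 935] [286.9  71.2] [560.  79. 155.]
[134, 55, 17, 29, 420] [141.8  68.6] [459.  75. 155.]
[356, 261, 19, 35, 523] [365.4 278. ] [636. -76. 155.]
[263, 262, 11, 35, 374] [268.  279.1] [555. -82. 155.]
[135, 275, 16, 12, 73] [142.1 281.5] [450. -90. 155.]
```

Run:
```python
from h import *
p,c5=load('w5'); q,c4=load('w4')
def edges(im,box):
    x,y,w,h=box; m=(im[y:y+h,x:x+w].max(2)<45); 
    rows=[(y+i,x+np.where(m[i])[0].min(),x+np.where(m[i])[0].max()) for i in range(h)]; return rows
for n,b4,b5 in [('A',[221,209,15,29],[263,262,11,35]),('B',[312,205,14,29],[356,261,19,35])]:
    r4=edges(q,b4);r5=edges(p,b5)
    print(n,[r4[i] for i in(0,4,14,24,28)],[r5[i] for i in (0,4,17,30,34)])
    f=lambda rr:((rr[-4][1]+rr[-4][2])/2+.0, rr[-1][0]+.5)
    X,e=tri((c4,f(r4)),(c5,f(r5))); print(' bottom edge (gy-11, z163?)',X.round(1),np.round(e,1))
    for z in (163,): print(plane(c4,f(r4),z).round(1),plane(c5,f(r5),z).round(1))
```

```text
A [(209, np.int64(226), np.int64(233)), (213, np.int64(223), np.int64(234)), (223, np.int64(221), np.int64(235)), (233, np.int64(223), np.int64(233)), (237, np.int64(223), np.int64(231))] [(262, np.int64(265), np.int64(272)), (266, np.int64(264), np.int64(273)), (279, np.int64(263), np.int64(273)), (292, np.int64(263), np.int64(273)), (296, np.int64(264), np.int64(272))]
 bottom edge (gy-11, z163?) [555.7 -96.4 157.9] [0.3 0.3]
[556.7 -94.3 163. ] [555.4 -93.6 163. ]
B [(205, np.int64(314), np.int64(321)), (209, np.int64(312), np.int64(323)), (219, np.int64(312), np.int64(325)), (229, np.int64(314), np.int64(324)), (233, np.int64(316), np.int64(323))] [(261, np.int64(358), np.int64(364)), (265, np.int64(358), np.int64(369)), (278, np.int64(357), np.int64(374)), (291, np.int64(362), np.int64(373)), (295, np.int64(364), np.int64(372))]
 bottom edge (gy-11, z163?) [638.2 -89.4 160.7] [0. 0.]
[637.9 -88.5 163. ] [637.4 -88.1 163. ]
```

View pics/w5c.png

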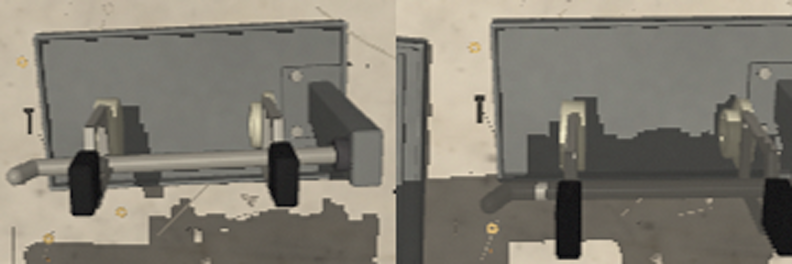

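Request:
apply_moves --targets '[[[1,-0.8,6.15,6,0,-0.4,-0.4],[1,-0.8,6.15,6,0,-0.4,-0.4],[1,-0.8,6.15,9,0,-0.4,-0.4],[1,-0.8,6.15,12.05,0,-0.4,-0.4],[1,-0.8,6.15,12.05,0,-0.4,-0.4],[1,-0.8,6.15,12.05,0,-0.4,-0.4]]]' --newtons 60

```text
clock: 8.6
eef_pos: [557.5, -83.8, 139.9]
tcp_rot: [3.141, -0.002, 0.067]
contact_force: [0.9, -0.5, 0.1]
opening: 0.997
```

Run:
```python
from h import *
s=r.sense();print(s['eef_pos'],s['tcp_rot'],s['contact_force'])
go([556,-83,139],0.067)
p,c=grab('wrist','w6'); 
cv2.imwrite('pics/w6c.png',cv2.resize(p[150:420,130:430,::-1],None,fx=2,fy=2))
```

```text
[557.50923857 -83.75658619 139.93950553] [ 3.14126141e+00 -1.53244402e-03  6.68497208e-02] [ 0.91395281 -0.45512108  0.11476681]
shift [-0.15 -0.09  0.09] turn [ 0.  -0.1 -0. ] rows>= 0.0
```

View pics/w6c.png

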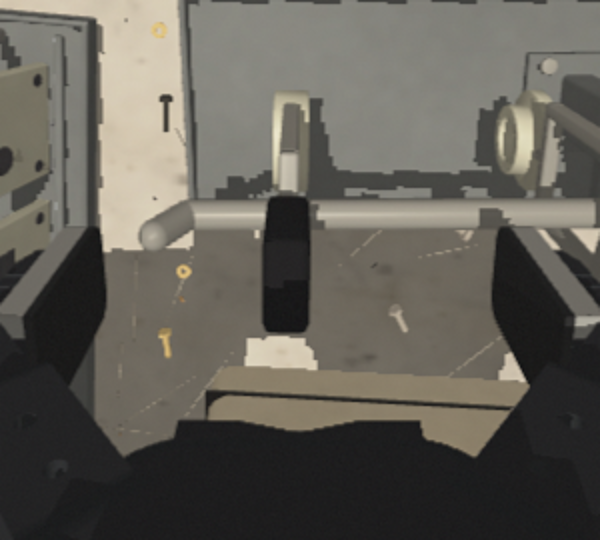

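Request:
apply_moves --targets '[[[1,-0.22,-0.1,0.1,0,0,0],[1,-0.22,-0.1,0.1,0,0,0],[-1,-0.22,-0.1,0.1,0,0,0],[-1,-0.22,-0.1,0.1,0,0,0],[-1,-0.22,-0.1,0.1,0,0,0],[-1,-0.22,-0.1,0.1,0,0,0],[-1,-0.22,-0.1,0.1,0,0,0],[-1,-0.22,-0.1,0.1,0,0,0]]]'

```text
clock: 9.45
eef_pos: [555.8, -82.9, 139.9]
tcp_rot: [3.141, -0.003, 0.067]
contact_force: [-1.0, 0.4, 2.0]
opening: 0.102
```

Request:
apply_moves --targets '[[[-1,0,0,0,0,0,0],[-1,0,0,-0.5,0,0,0],[-1,0,0,-1,0,0,0],[-1,0,0,-1.5,0,0,0],[-1,0,0,-2.1,0,0,0],[-1,0,0,-2.1,0,0,0],[-1,0,0,-2.1,0,0,0]]]'

```text
clock: 10.15
eef_pos: [555.8, -82.8, 161.1]
tcp_rot: [3.141, -0.004, 0.067]
contact_force: [1.8, 0.1, -0.8]
opening: 0.1
```

Run:
```python
from h import *
s=r.sense();print(s['eef_pos'],s['tcp_rot'],s['contact_force'],s['opening'])
go([556,-83,161],0.067)
```

```text
[555.84982606 -82.83493487 161.12268812] [ 3.14075305 -0.00362841  0.06707276] [ 1.7593142   0.13976207 -0.8170329 ] 0.09966464442709344
shift [0.01 0.02 0.01] turn [ 0.  -0.2  0. ] rows>= 0.0
```

Request:
apply_moves --targets '[[[-1,-1,0,0,0,0,0],[-1,-2.5,0,0,0,0,0],[-1,-4,0,0,0,0,0],[-1,-5.5,0,0,0,0,0],[-1,-7.5,0,0,0,0,0],[-1,-8,0,0,0,0,0],[-1,-8,0,0,0,0,0],[-1,-8,0,0,0,0,0]]]'

```text
clock: 10.95
eef_pos: [476.8, -88.3, 161.1]
tcp_rot: [3.141, -0.005, 0.067]
contact_force: [0.0, -0.4, -0.5]
opening: 0.102
```

Run:
```python
from h import *
s=r.sense();print(s['eef_pos'],s['tcp_rot'],s['contact_force'],s['opening'])
O=np.array([618.9,147]); a=.097; Rm=np.array([[np.cos(a),-np.sin(a)],[np.sin(a),np.cos(a)]])
for l in ([-115,0],[45,0]): print(l,O+Rm@l)
p,c=grab('wrist','w7'); 
p2,c2=grab('top','t7')
cv2.imwrite('pics/w7c.png',np.hstack([cv2.resize(p[150:420,200:380,::-1],None,fx=1.5,fy=1.5),cv2.resize(p2[130:265,210:350,::-1],(420,405),interpolation=cv2.INTER_CUBIC)]))
```

```text
[476.82799537 -88.3231121  161.14268454] [ 3.14050583 -0.00488467  0.06683272] [ 0.00923174 -0.39578547 -0.46647241] 0.10223228520077592
[-115, 0] [504.44059343 135.86248467]
[45, 0] [663.68846344 151.35815817]
```

View pics/w7c.png

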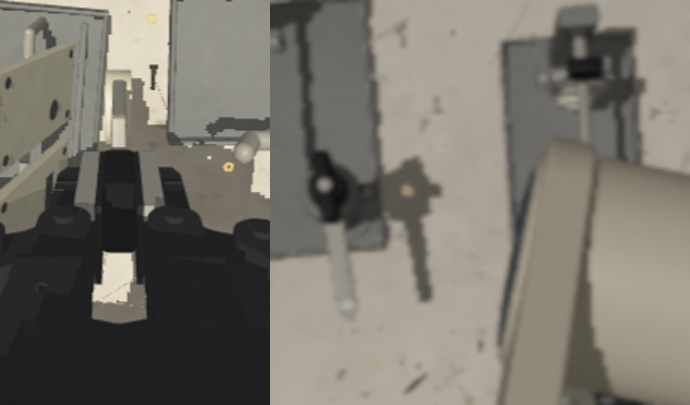

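Request:
apply_moves --targets '[[[-1,0,0,-4,0,0,0],[-1,0,0,-8,0,0,0],[-1,0,0,-13,0,0,0],[-1,0.9,-4.5,-13,0,0,0],[-1,1.8,-9,-13,0,0,-1],[-1,3,-14,-13,0,0,-1.7],[-1,4,-19,-13,0,-0.3,-1.7],[-1,4.5,-22.2,-13,0,-0.3,-1.7]]]'

```text
clock: 11.85
eef_pos: [507.1, 139.5, 291.1]
tcp_rot: [3.141, 0.0, 0.098]
contact_force: [0.1, -0.1, -0.9]
opening: 0.103
```

Request:
apply_moves --targets '[[[-1,0,0,0,0,0,0],[-1,0,0,0,0,0,0]]]'

```text
clock: 12.05
eef_pos: [507.3, 140.6, 290.8]
tcp_rot: [3.141, 0.001, 0.1]
contact_force: [-0.5, -1.5, -0.9]
opening: 0.101
```

Run:
```python
from h import *
s=r.sense();print(s['eef_pos'],s['tcp_rot'],s['contact_force'],s['opening'])
go([507.4,135.7,161],0.097)
```

```text
[507.34111983 140.58410497 290.76377652] [3.14093239e+00 5.29561235e-04 1.00364887e-01] [-0.53501071 -1.53934397 -0.88356104] 0.10147878643599453
shift [-0.04  0.48 12.98] turn [0.  0.  0.2] rows>= 2.6
```

Request:
apply_moves --targets '[[[-1,0,0.5,3,0,0,0.2],[-1,0,0.5,7,0,0,0.2],[-1,0,0.5,11,0,0,0.2],[-1,0,0.5,13,0,0,0.2],[-1,0,0.5,13,0,0,0.2],[-1,0,0.5,13,0,0,0.2]]]'

```text
clock: 12.65
eef_pos: [508.2, 134.7, 161.3]
tcp_rot: [3.141, 0.001, 0.096]
contact_force: [0.5, -0.6, -1.2]
opening: 0.102
```

Run:
```python
from h import *
s=r.sense();print(s['eef_pos'],s['tcp_rot'],s['contact_force'],s['opening'])
go([507.4,135.7,161],0.097)
p,c=grab('wrist','w8'); cv2.imwrite('pics/w8c.png',cv2.resize(p[80:420,160:460,::-1],None,fx=1.7,fy=1.7))
```

```text
[508.24639903 134.67955876 161.28299832] [3.14074609e+00 5.09349986e-04 9.57833232e-02] [ 0.52752152 -0.56319854 -1.21086914] 0.10211967891690624
shift [-0.07 -0.11  0.03] turn [ 0.   0.  -0.1] rows>= 0.0
```

View pics/w8c.png

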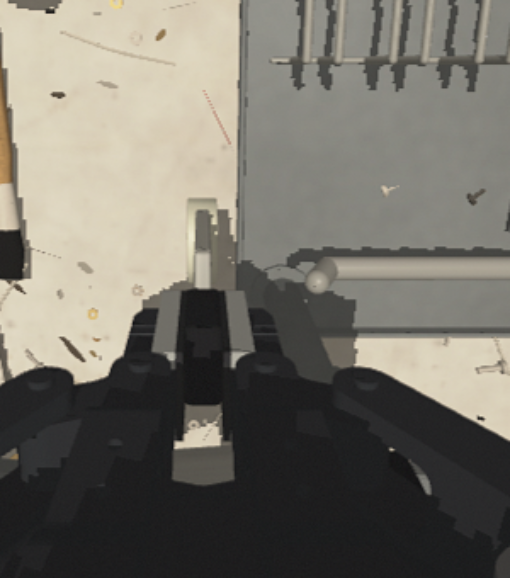

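Run:
```python
from h import *
_,c=load('w8')
f=lambda u,v:(160+u/1.7,80+v/1.7)
print('stop tip',plane(c,f(318,281),139),'rail',plane(c,f(345,268),125),plane(c,f(500,266),125))
O=np.array([618.9,146.5]); a=.097
for X in (531,548,600): print(X, O[1]+np.tan(a)*(X-O[0]))
```

```text
stop tip [544.8680766  141.02095416 139.        ] rail [556.95004207 141.28589038 125.        ] [609.43691516 147.03942092 125.        ]
531 137.9468576527135
548 139.60104900543104
600 144.66092843727287
```

Request:
apply_moves --targets '[[[-1,0,-0.2,0,0,0,0],[-1,2,-0.2,0,0,0,0],[-1,5,-0.2,0,0,0,0],[-1,8,-0.2,0,0,0,0],[-1,11,-0.2,0,0,0,0],[-1,14,-0.2,0,0,0,0],[-1,15,-0.2,0,0,0,0],[-1,15,-0.2,0,0,0,0]]]'

```text
clock: 13.5
eef_pos: [659.2, 151.5, 163.1]
tcp_rot: [3.141, -0.003, 0.096]
contact_force: [-0.1, -0.1, -1.3]
opening: 0.101
```

Request:
apply_moves --targets '[[[-1,0,0,0.6,0,0,0],[-1,0,0,1.2,0,0,0],[-1,0,0,1.8,0,0,0],[-1,0,0,2.1,0,0,0],[-1,0,0,2.1,0,0,0]]]'

```text
clock: 14.0
eef_pos: [658.6, 151.4, 141.4]
tcp_rot: [3.141, -0.002, 0.096]
contact_force: [-0.3, -0.3, -1.4]
opening: 0.102
```

Run:
```python
from h import *
s=r.sense();print(s['eef_pos'],s['tcp_rot'],s['contact_force'],s['opening'])
```

```text
[658.57702117 151.43768556 141.35770541] [ 3.14111565e+00 -1.67089928e-03  9.57863842e-02] [-0.31077649 -0.34867352 -1.4406622 ] 0.10154989866583061
```

Request:
apply_moves --targets '[[[-1,0,0,0.2,0,0,0],[-1,0,0,0.2,0,0,0],[0,0,0,0.2,0,0,0],[0,0,0,0.2,0,0,0],[0,0,0,0.2,0,0,0],[0,0,0,-3,0,0,0],[0,0,0,-7,0,0,0],[0,0,0,-9,0,0,0]]]'

```text
clock: 14.8
eef_pos: [659.6, 151.8, 234.6]
tcp_rot: [3.142, -0.005, 0.096]
contact_force: [0.3, 0.0, 0.7]
opening: 0.497
```

Run:
```python
from h import *
s=r.sense();print(s['eef_pos'],s['tcp_rot'],s['contact_force'],s['opening'])
p,c=grab('wrist','w9')
def bl(im,cc):
    m=(im.max(2)<45).astype(np.uint8); n,l,st,ce=cv2.connectedComponentsWithStats(m,connectivity=8)
    for i in range(1,n):
        if 60<st[i,4]<3000: print(st[i].tolist(),ce[i].round(1),plane(cc,ce[i],155).round())
bl(p,c)
p,c=grab('top','t9'); print('top');bl(p,c)
# drip grip B in top earlier vs now
print(proj(c,[637.7,-77.5,160]))
```

```text
[659.60281417 151.75579446 234.6378611 ] [ 3.14153914 -0.00516843  0.09585243] [0.33152203 0.00795999 0.71513339] 0.497310494896836
[46, 200, 17, 24, 323] [ 54.1 211.2] [502. 143. 155.]
[271, 202, 14, 38, 497] [277.6 220.9] [659. 150. 155.]
[473, 240, 58, 47, 1323] [494.4 259.1] [822. 136. 155.]
[197, 264, 15, 10, 94] [204.1 268.9] [609. 108. 155.]
[348, 264, 14, 10, 92] [354.1 268.9] [720. 118. 155.]
[512, 267, 14, 16, 73] [516.6 273. ] [841. 126. 155.]
top
[177, 0, 15, 58, 217] [184.   25.3] [884. 177. 155.]
[226, 24, 22, 24, 287] [237.7  36.6] [863.  72. 155.]
[376, 33, 11, 17, 123] [382.   41.9] [ 856. -207.  155.]
[341, 83, 21, 25, 307] [351.   94.7] [ 750. -146.  155.]
[149, 118, 18, 12, 111] [159.  121.8] [692. 218. 155.]
[309, 149, 12, 8, 93] [314.4 152.4] [637. -77. 155.]
[224, 181, 12, 23, 148] [229.7 192.3] [559.  81. 155.]
[497, 243, 63, 41, 1480] [525.3 265.1] [ 431. -465.  155.]
[224, 271, 12, 7, 72] [229.3 274.3] [407.  78. 155.]
[17, 329, 13, 15, 73] [ 21.1 333.6] [296. 452. 155.]
[231, 330, 93, 63, 1864] [294.7 348.8] [276. -43. 155.]
[314.86455658 151.3785476 ]
```

Request:
apply_moves --targets '[[[0,-0.8,4,0,0,0,0],[0,-1.6,8.5,0,0,0,0.5],[0,-2.6,13,0,0,0.3,1.6],[0,-3.5,18,0,0,0.3,1.6],[0,-4.4,22.4,0,0,0.3,1.6],[0,-4.4,22.4,0,0,0.3,1.6],[0,-4.4,22.4,0,0,0.3,1.6],[0,-4.4,22.4,0,0,0.3,1.6]]]'

```text
clock: 15.7
eef_pos: [637.8, -74.3, 234.1]
tcp_rot: [-3.14, -0.012, 0.068]
contact_force: [-0.7, -0.0, 0.1]
opening: 0.498
```

Run:
```python
from h import *
s=r.sense();print(s['eef_pos'],s['tcp_rot'])
p,c=grab('wrist','w10')
m=(p.max(2)<45).astype(np.uint8); n,l,st,ce=cv2.connectedComponentsWithStats(m,connectivity=8)
for i in range(1,n):
    x,y,w,h,A=st[i]
    if 60<A<3000 and 200<x<360: print(st[i].tolist(),'bottom edge z163',plane(c,(x+w/2,y+h),163).round(1), 'z163 centre col',[ (int(np.where(l[yy]==i)[0].min()),int(np.where(l[yy]==i)[0].max())) for yy in (y+h-5,y+h-10)])
go([637.7,-77.5,139],0.067)
```

```text
[637.77857677 -74.31797982 234.13045384] [-3.14032592 -0.01203772  0.0681523 ]
[271, 205, 14, 38, 487] bottom edge z163 [639.3 -89.2 163. ] z163 centre col [(271, 283), (271, 283)]
[348, 264, 16, 14, 127] bottom edge z163 [ 697.3 -112.7  163. ] z163 centre col [(352, 361), (349, 358)]
shift [-0.16  0.37  9.53] turn [-0.1 -0.7  0.1] rows>= 1.9
```

Request:
apply_moves --targets '[[[0,-0.1,0.42,4,-0.1,-0.7,0.1],[0,-0.1,0.42,8,-0.1,-0.7,0.1],[0,-0.1,0.42,9.5,-0.1,-0.7,0.1],[0,-0.1,0.42,9.5,-0.1,-0.7,0.1],[-1,-0.1,0.42,9.5,-0.1,-0.7,0.1],[-1,-0.1,0.42,9.5,-0.1,-0.7,0.1],[-1,-0.1,0.42,9.5,-0.1,-0.7,0.1],[-1,-0.1,0.42,9.5,-0.1,-0.7,0.1]]]'

```text
clock: 16.55
eef_pos: [639.5, -78.0, 141.4]
tcp_rot: [3.141, -0.003, 0.067]
contact_force: [-1.4, 0.9, 6.9]
opening: 0.1
```

Request:
apply_moves --targets '[[[-1,0,0,0,0,0,0],[-1,0,0,0,0,0,0],[-1,0,0,-0.5,0,0,0],[-1,0,0,-1,0,0,0],[-1,0,0,-1.5,0,0,0],[-1,0,0,-2.1,0,0,0],[-1,0,0,-2.1,0,0,0]]]'

```text
clock: 17.25
eef_pos: [640.1, -78.1, 163.6]
tcp_rot: [3.14, -0.005, 0.067]
contact_force: [-0.8, 1.2, -1.4]
opening: 0.103
```

Run:
```python
from h import *
s=r.sense();print(s['eef_pos'],s['tcp_rot'],s['contact_force'],s['opening'])
go([478,-88.3,161],0.067)
```

```text
[640.10045975 -78.09550174 163.60812635] [ 3.14025066 -0.00485032  0.0671605 ] [-0.78089773  1.15212486 -1.43848211] 0.10310774432113472
shift [-16.24  -0.07   0.18] turn [ 0.1 -0.3  0. ] rows>= 3.2
```

Request:
apply_moves --targets '[[[-1,-1.5,0,0.1,0,-0.3,0],[-1,-4,0,0.1,0,-0.3,0],[-1,-7,0,0.1,0,-0.3,0],[-1,-10,0,0.1,0,-0.3,0],[-1,-13,0,0.1,0,-0.3,0],[-1,-15.5,0,0.1,0,-0.3,0],[-1,-16.2,0,0.1,0,-0.3,0],[-1,-16.2,0,0.1,0,-0.3,0]]]'

```text
clock: 18.05
eef_pos: [477.4, -89.0, 161.9]
tcp_rot: [3.14, 0.001, 0.067]
contact_force: [0.0, -1.1, -0.3]
opening: 0.099
```

Request:
apply_moves --targets '[[[-1,0,0,-4,0,0,0],[-1,0,0,-8,0,0,0],[-1,0,0,-13,0,0,0],[-1,0,0,-13,0,0,0]]]'

```text
clock: 18.45
eef_pos: [482.0, -89.5, 298.6]
tcp_rot: [3.137, -0.011, 0.067]
contact_force: [0.4, 0.3, -0.1]
opening: 0.102
```

Run:
```python
from h import *
s=r.sense();print(s['eef_pos'],s['tcp_rot'],s['contact_force'],s['opening'])
go([507.4,136.5,290],0.097)
```

```text
[482.03068138 -89.48885662 298.62057367] [ 3.13743027 -0.0107503   0.06686956] [ 0.39862301  0.34361185 -0.09902856] 0.10216195266051359
shift [  4.03 -22.38   0.81] turn [ 0.2 -0.6 -1.7] rows>= 4.6
```

Request:
apply_moves --targets '[[[-1,0.8,-4.5,0.5,0.2,-0.6,-1.7],[-1,1.6,-9,0.8,0.2,-0.6,-1.7],[-1,2.4,-13.5,0.8,0.2,-0.6,-1.7],[-1,3.2,-18,0.8,0.2,-0.6,-1.7],[-1,4,-22,0.8,0.2,-0.6,-1.7],[-1,4,-22.2,0.8,0.2,-0.6,-1.7],[-1,4,-22.2,0.8,0.2,-0.6,-1.7],[-1,4,-22.2,0.8,0.2,-0.6,-1.7]]]'

```text
clock: 19.25
eef_pos: [507.3, 134.2, 289.6]
tcp_rot: [3.14, 0.0, 0.097]
contact_force: [0.2, -0.1, -2.2]
opening: 0.102
```

Run:
```python
from h import *
s=r.sense();print(s['eef_pos'],s['tcp_rot'],s['contact_force'],s['opening'])
go([507.4,136.5,162],0.097)
```

```text
[507.30193173 134.22761823 289.607686  ] [3.14026077e+00 4.81773701e-04 9.66478212e-02] [ 0.16274372 -0.06532002 -2.2145206 ] 0.10236993481781248
shift [ 0.04 -0.24 12.76] turn [ 0.1  0.  -0. ] rows>= 2.6
```

Request:
apply_moves --targets '[[[-1,0,-0.24,3,0.1,0,0],[-1,0,-0.24,7,0.1,0,0],[-1,0,-0.24,11,0.1,0,0],[-1,0,-0.24,12.8,0.1,0,0],[-1,0,-0.24,12.8,0.1,0,0],[-1,0,-0.24,12.8,0.1,0,0]]]'

```text
clock: 19.85
eef_pos: [507.5, 135.6, 162.1]
tcp_rot: [-3.141, 0.0, 0.095]
contact_force: [0.7, 0.2, -0.4]
opening: 0.1
```

Request:
apply_moves --targets '[[[-1,1.5,0,0,0,0,0],[-1,3.5,0,0,0,0,0],[-1,5.5,0,0,0,0,0],[-1,7.5,0,0,0,0,0],[-1,9,0,0,0,0,0],[-1,9.4,0,0,0,0,0],[-1,9.4,0,0,0,0,0]]]'

```text
clock: 20.55
eef_pos: [601.9, 144.3, 163.3]
tcp_rot: [-3.141, -0.001, 0.095]
contact_force: [0.6, -0.1, -1.1]
opening: 0.1
```

Run:
```python
from h import *
s=r.sense();print(s['eef_pos'],s['tcp_rot'],s['contact_force'],s['opening'])
go([601,145.7,140.5],0.097)
```

```text
[601.93987067 144.34236194 163.29239326] [-3.14105709e+00 -1.49704101e-03  9.46994607e-02] [ 0.57839527 -0.06951226 -1.09513026] 0.09961834974445445
shift [-0.08 -0.14  2.28] turn [-0.  -0.1 -0.1] rows>= 0.5
```

Request:
apply_moves --targets '[[[-1,0,-0.14,0.8,0,0,0],[-1,0,-0.14,1.6,0,0,0],[-1,0,-0.14,2.3,0,0,0],[-1,0,-0.14,2.3,0,0,0],[-0.1,0,-0.14,2.3,0,0,0],[-0.1,0,-0.14,2.3,0,0,0],[-0.1,0,-0.14,2.3,0,0,0]]]'

```text
clock: 21.25
eef_pos: [601.4, 145.7, 139.8]
tcp_rot: [-3.141, -0.001, 0.095]
contact_force: [0.2, 0.1, -0.3]
opening: 0.447
```

Request:
apply_moves --targets '[[[-0.1,0,0,-1,0,0,0],[-0.1,0,0,-5,0,0,0],[-0.1,0,0,-10,0,0,0],[-0.1,0,-2,-13,0,0,0],[-0.1,0,-4,-13,0,0,0],[-0.1,0,-4,-13,0,0,0]]]'

```text
clock: 21.85
eef_pos: [597.9, 187.4, 271.8]
tcp_rot: [-3.14, -0.004, 0.096]
contact_force: [0.5, -0.5, -0.4]
opening: 0.452
```

Run:
```python
from h import *
s=r.sense();print(s['eef_pos'],s['tcp_rot'],s['contact_force'],s['opening'])
p,c=grab('wrist','w11')
```

```text
[597.87779264 187.41621616 271.77364162] [-3.13979977 -0.00357859  0.0962055 ] [ 0.53480388 -0.47451394 -0.44163793] 0.4515625916175739
```

View pics/w11.png

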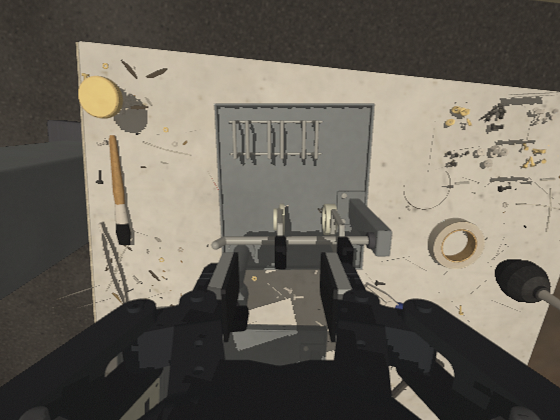

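Request:
apply_moves --targets '[[[0.3,-4.9,10.1,4,0,0,-66],[0.3,-4.9,10.1,4,0,0,-66],[0.3,-4.9,10.1,4,0,0,-66],[0.3,-4.9,10.1,4,0,0,-66],[0.3,-4.9,10.1,4,0,0,-66],[0.3,-4.9,10.1,4,0,0,-66],[0.3,-4.9,10.1,4,0,0,-66],[0.3,-4.9,10.1,4,0,0,-66]]]' --newtons 100

```text
clock: 22.7
eef_pos: [557.8, 80.0, 229.7]
tcp_rot: [-3.141, 0.0, 1.254]
contact_force: [0.1, -0.5, -0.8]
opening: 0.654
```

Request:
apply_moves --targets '[[[0.3,0,0,0,0,0,-28.5],[0.3,0,0,0,0,0,-28.5],[0.3,0,0,0,0,0,-28.5],[0.3,0,0,0,0,0,-28.5],[0.3,0,0,0,0,0,-28.5],[0.3,0,0,0,0,0,-28.5]]]'

```text
clock: 23.3
eef_pos: [557.4, 79.4, 229.3]
tcp_rot: [-3.14, 0.0, 1.749]
contact_force: [0.5, 0.3, 1.1]
opening: 0.653
```

Run:
```python
from h import *
s=r.sense();print(s['eef_pos'],s['tcp_rot'],s['contact_force'],s['opening'])
go([558.3,81.8,154],1.748)
p,c=grab('wrist','w12'); print(proj(c,[559,81.9,176]))
m=(p.max(2)<45).astype(np.uint8); n,l,st,ce=cv2.connectedComponentsWithStats(m,connectivity=8)
for i in range(1,n):
    if 200<st[i][4]<6000 and 150<ce[i][0]<400:
        ys,xs=np.where(l==i); print(st[i].tolist(),ce[i].round(1),cv2.minAreaRect(np.c_[xs,ys].astype(np.float32)))
g=cv2.HoughCircles(cv2.cvtColor(p[210:270,250:310],cv2.COLOR_RGB2GRAY),cv2.HOUGH_GRADIENT,1,20,param1=60,param2=8,minRadius=3,maxRadius=9)
print(g)
```

```text
[557.37869198  79.38579419 229.25112698] [-3.14031880e+00  4.52171480e-05  1.74884507e+00] [0.48132036 0.33231798 1.07258018] 0.6531194596634846
shift [0.22 0.14 7.52] turn [-0.1  0.   0. ] rows>= 1.5
[283.36250883 234.26209713]
[304, 23, 29, 21, 537] [318.1  33.2] ((318.0, 33.0), (20.0, 28.0), 90.0)
[265, 193, 34, 70, 1254] [281.5 227.5] ((281.5, 227.5), (69.0, 33.0), 90.0)
[[[32.5 23.5  5.5]
  [48.5  3.5  8.4]
  [20.5  5.5  5.9]
  [30.5 47.5  6.2]
  [ 8.5 28.5  3.8]]]
```

Request:
apply_moves --targets '[[[0.3,0.2,0.14,4,0,0,0],[0.3,0.2,0.14,7.5,0,0,0],[0.3,0.2,0.14,7.5,0,0,0],[-1,0.2,0.14,7.5,0,0,0],[-1,0.2,0.14,7.5,0,0,0],[-1,0.2,0.14,7.5,0,0,0],[-1,0.2,0.14,7.5,0,0,0],[-1,0.2,0.14,7.5,0,0,0]]]'

```text
clock: 24.15
eef_pos: [559.7, 81.8, 156.5]
tcp_rot: [3.139, 0.0, 1.749]
contact_force: [-1.8, -1.0, 7.3]
opening: 0.103
```

Request:
apply_moves --targets '[[[-1,0,0,0,0,0,7],[-1,0,0,0,0,0,14],[-1,0,0,0,0,0,21],[-1,0,0,0,0,0,28],[-1,0,0,0,0,0,35],[-1,0,0,0,0,0,42],[-1,0,0,0,0,0,49],[-1,0,0,0,0,0,49]]]'

```text
clock: 24.95
eef_pos: [559.4, 80.9, 156.6]
tcp_rot: [3.139, -0.0, 0.891]
contact_force: [0.4, -4.8, -7.0]
opening: 0.102
```

Request:
apply_moves --targets '[[[-1,0,0,0,0,0,7],[-1,0,0,0,0,0,14],[-1,0,0,0,0,0,21],[-1,0,0,0,0,0,28],[-1,0,0,0,0,0,35],[-1,0,0,0,0,0,42],[-1,0,0,0,0,0,47],[-1,0,0,0,0,0,47]]]'

```text
clock: 25.75
eef_pos: [558.6, 80.4, 156.6]
tcp_rot: [3.139, -0.0, 0.073]
contact_force: [-2.3, -4.0, -5.5]
opening: 0.097
```

Run:
```python
from h import *
s=r.sense();print(s['eef_pos'],s['tcp_rot'],s['contact_force'],s['wrist_torque'],s['opening'])
```

```text
[558.56624595  80.38564917 156.60010913] [ 3.13905328e+00 -3.40080265e-04  7.32511921e-02] [-2.31018253 -3.98169214 -5.51251716] [-0.57382833  0.35625173  0.86803644] 0.09669925338787459
```

Request:
apply_moves --targets '[[[-1,0,0,0,0,0,0],[0.2,0,0,0,0,0,0],[0.2,0,0,0,0,0,0],[0.2,0,0,0,0,0,0],[0.2,0,0,-2,0,0,0],[0.2,0,0,-6,0,0,0],[0.2,0,0,-10.5,0,0,0],[0.2,0,0,-10.5,0,0,0]]]'

```text
clock: 26.55
eef_pos: [562.2, 81.3, 268.4]
tcp_rot: [3.14, -0.011, 0.073]
contact_force: [-0.1, 0.2, 0.1]
opening: 0.603
```

Request:
apply_moves --targets '[[[0,-14.4,20.5,0,0,0,4.2],[0,-14.4,20.5,0,0,0,4.2],[0,-14.4,20.5,0,0,0,4.2],[0,-14.4,20.5,0,0,0,4.2],[0,-14.4,20.5,0,0,0,4.2],[0,-14.4,20.5,0,0,0,4.2],[0,-14.4,20.5,0,0,0,4.2],[0,-14.4,20.5,0,0,0,4.2]]]'

```text
clock: 27.35
eef_pos: [434.2, -133.2, 267.1]
tcp_rot: [3.141, -0.012, 0.0]
contact_force: [0.9, -0.9, -0.8]
opening: 0.5
```

Run:
```python
from h import *
s=r.sense();print(s['eef_pos'],s['tcp_rot'],s['contact_force'],s['opening'])
p,c=grab('wrist','w13')
q,c2=grab('top','t13')
a=q[130:265,130:270]
cv2.imwrite('pics/c13.png',np.hstack([p[:,:,::-1][40:400,60:460],cv2.resize(a[:,:,::-1],(373,360),interpolation=cv2.INTER_CUBIC)]))
```

```text
[ 434.19786338 -133.16765915  267.12710444] [ 3.14129797e+00 -1.21146264e-02  4.07475732e-04] [ 0.8913648  -0.93548721 -0.79346852] 0.5000505222608945
```

View pics/c13.png

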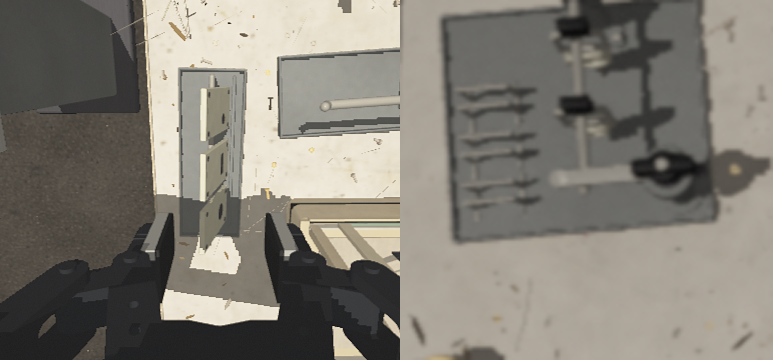

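Request:
apply_moves --targets '[[[0,-4,4,2,0,-0.7,0],[0,-4,4,2,0,-0.7,0],[0,-4,4,2,0,-0.7,0],[0,-4,4,2,0,-0.7,0]]]'

```text
clock: 27.85
eef_pos: [395.6, -172.2, 246.8]
tcp_rot: [3.141, -0.0, 0.002]
contact_force: [0.4, -0.1, 0.8]
opening: 0.501
```

Run:
```python
from h import *
s=r.sense();print(s['eef_pos'],s['tcp_rot'])
p,c=grab('wrist','w14')
q,c0=load('w13')
print('tray px',[proj(c,[469,-57,8]).round(),proj(c,[386,-270,8]).round(),proj(c0,[469,-57,8]).round(),proj(c0,[386,-270,8]).round()])
for im in(q,p):
    h=cv2.cvtColor(im,cv2.COLOR_RGB2HSV)
    print('samples',[im[y,x].tolist() for x,y in [(270,150),(275,135),(262,140),(250,150),(290,150)]])
H=np.hstack([q[100:300,220:320],p[100:300,220:320]])
cv2.imwrite('pics/c14.png',cv2.resize(np.hstack([q[100:300,220:320],p[100:300,220:360]])[:,:,::-1],None,fx=3,fy=3,interpolation=cv2.INTER_CUBIC))
```

```text
[ 395.57925505 -172.2262191   246.83857668] [ 3.14137967e+00 -2.19669656e-04  2.21059711e-03]
tray px [array([347.,  73.]), array([271., 255.]), array([306., 111.]), array([241., 276.])]
samples [[140, 136, 116], [140, 136, 116], [240, 236, 215], [160, 159, 150], [125, 123, 117]]
samples [[241, 235, 220], [78, 79, 75], [239, 233, 218], [239, 232, 217], [164, 163, 156]]
```

View pics/c14.png

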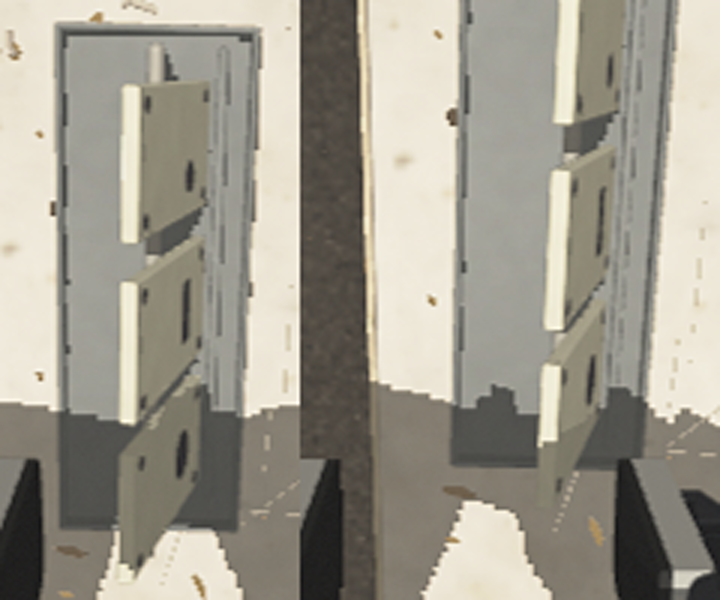

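Run:
```python
from h import *
_,a=load('w13');_,b=load('w14')
L=lambda u,v:(220+u/3,100+v/3); Rr=lambda u,v:(220+(u-300)/3,100+v/3)
T={}
for n,l,q in [('1-',(129.5,241),(565,123)),('2+',(131,280),(561.5,169)),('2-',(129,422),(555.5,329)),('3+',(129.5,446),(551.5,363.5)),('3-',(121,572),(541,503))]:
    X,e=tri((a,L(*l)),(b,Rr(*q))); T[n]=X; print(n,X.round(1),np.round(e,1), 'L@z97',plane(a,L(*l),97).round(1),'R@z97',plane(b,Rr(*q),97).round(1))
print('1+ L',plane(a,L(131,85),97))
# tray corners
for n,l in [('TL',(57,27)),('TR',(260,27)),('BL',(62,527)),('BR',(240,527))]: print(n,plane(a,L(*l),10).round(1))
for n,l in [('BL',(452,463)),('BR',(642,465))]: print(n,plane(b,Rr(*l),10).round(1))
```

```text
1- [ 421.4 -122.7   96.8] [0.2 0.2] L@z97 [ 421.2 -122.4   97. ] R@z97 [ 421.5 -122.8   97. ]
2+ [ 421.3 -136.8   90.6] [0.1 0.1] L@z97 [ 421.5 -135.3   97. ] R@z97 [ 420.8 -136.1   97. ]
2- [ 420.2 -185.6   95.1] [0.2 0.2] L@z97 [ 420.2 -184.7   97. ] R@z97 [ 420.2 -185.3   97. ]
3+ [ 420.  -201.1   80.5] [0.8 0.8] L@z97 [ 420.3 -193.5   97. ] R@z97 [ 419.2 -196.5   97. ]
3- [ 416.7 -246.2   90.8] [1. 1.] L@z97 [ 416.6 -241.7   97. ] R@z97 [ 416.9 -244.1   97. ]
1+ L [422.36699527 -73.65903004  97.        ]
TL [390.9 -54.4  10. ]
TR [469.9 -54.5  10. ]
BL [ 385.9 -268.5   10. ]
BR [ 465.7 -269.    10. ]
BL [ 385.5 -267.9   10. ]
BR [ 464.9 -268.7   10. ]
```

```bash
cat > slots.py <<'E'
from h import *
from scipy.signal import find_peaks
O=np.array([618.9,147.3]); a=.097; Rm=np.array([[np.cos(a),-np.sin(a)],[np.sin(a),np.cos(a)]])
def slots(n,z=49):
    im,c=load(n); g=cv2.cvtColor(im,cv2.COLOR_RGB2GRAY).astype(np.float32)
    xs=np.arange(-85,45,.25); prof=0
    for y in np.arange(78,99,1.):
        P=np.array([proj(c,[*(O+Rm@[x,y]),z]) for x in xs],np.float32)
        prof=prof+cv2.remap(g,P[:,0].reshape(1,-1),P[:,1].reshape(1,-1),cv2.INTER_LINEAR)[0]
    prof/=21; k=np.ones(9)/9; prof=np.convolve(prof,k,'same'); pk,_=find_peaks(prof,prominence=8); return xs[pk],prof[pk].round()
if __name__=='__main__':
    for n in ('w1','w2','w11'): print(n,*slots(n))
    go([413.4,-98.4,130.6],0,rot=rpy(-0.0234,-np.radians(15)))
E
python3 slots.py
```

```text
w1 [-84.  -65.5 -51.5 -27.5 -13.5  10.5  24.5] [103. 149. 149. 149. 149. 148. 149.]
w2 [-65.5  -51.5  -27.5  -22.   -13.25  10.5   24.5 ] [151. 152. 150. 133. 150. 152. 153.]
w11 [-84.   -65.5  -60.25 -51.5  -27.5  -18.25 -13.25  10.75  15.75  24.75] [112. 146. 132. 148. 148. 129. 147. 146. 125. 144.]
shift [ 1.78 -7.38 11.64] turn [-0.2 15.   1.5] rows>= 2.8
```

Request:
apply_moves --targets '[[[0,1,-7.4,4,0,7.5,1.4],[0,1.8,-7.4,8,-0.2,15,1.4],[0,1.8,-7.4,11.6,-0.2,15,1.4],[0,1.8,-7.4,11.6,-0.2,15,1.4],[0,1.8,-7.4,11.6,-0.2,15,1.4],[0,1.8,-7.4,11.6,-0.2,15,1.4]]]' --newtons 40

```text
clock: 28.5
eef_pos: [415.8, -98.8, 132.8]
tcp_rot: [3.14, -0.264, -0.021]
contact_force: [0.6, 0.0, 0.6]
opening: 0.5
```

Run:
```python
from h import *
s=r.sense();print(s['eef_pos'],s['tcp_rot'],s['contact_force'],s['qpos'].round(2))
go([431.5,-98.4,63],0,rot=rpy(-0.0234,-np.radians(15)))
p,c=grab('wrist','w15'); print(proj(c,[422,-98,97]),proj(c,[422.5,-74,97]),proj(c,[421.4,-123,97]))
# top-edge centre from brightness
g=cv2.cvtColor(p,cv2.COLOR_RGB2GRAY)
for y in (-80,-90,-100,-110):
    u,v=proj(c,[422,y,97]); u=int(u);v=int(v); print((u,v),g[v,u-30:u+31:2].tolist())
```

```text
[415.80126908 -98.75537997 132.81605755] [ 3.14042136 -0.26412996 -0.02107621] [0.60869223 0.02911368 0.62870941] [-0.29  0.07  2.31  0.14  0.51 -0.38]
shift [-0.31 -0.08  7.15] turn [ 0.  -0.1  0.1] rows>= 1.4
[272.75268579 239.49258962] [272.47206079 199.38384735] [272.8974548  278.42877662]
(271, 209) [137, 138, 137, 137, 138, 137, 138, 138, 116, 72, 77, 90, 87, 206, 221, 221, 223, 220, 94, 128, 122, 130, 141, 128, 136, 136, 136, 118, 71, 131, 170]
(272, 226) [139, 139, 140, 139, 139, 138, 137, 139, 144, 70, 88, 89, 136, 217, 220, 221, 222, 177, 102, 141, 105, 144, 135, 137, 135, 134, 137, 67, 105, 132, 219]
(272, 242) [138, 138, 139, 139, 138, 139, 140, 140, 117, 72, 83, 90, 127, 216, 220, 220, 220, 175, 124, 82, 71, 76, 72, 74, 73, 71, 72, 65, 103, 158, 127]
(273, 258) [74, 74, 72, 74, 73, 74, 74, 73, 72, 74, 89, 88, 169, 222, 220, 221, 217, 106, 87, 72, 74, 74, 73, 72, 73, 74, 69, 68, 68, 113, 112]
```

Request:
apply_moves --targets '[[[0,-0.3,-0.1,3,0,0,0],[0,-0.3,-0.1,6,0,0,0],[0,-0.3,-0.1,7.1,0,0,0],[0,-0.3,-0.1,7.1,0,0,0],[-1,-0.3,-0.1,7.1,0,0,0],[-1,-0.3,-0.1,7.1,0,0,0],[-1,-0.3,-0.1,7.1,0,0,0],[-1,-0.3,-0.1,7.1,0,0,0]]]'

```text
clock: 29.35
eef_pos: [432.2, -98.6, 64.6]
tcp_rot: [3.14, -0.267, -0.021]
contact_force: [-1.8, -0.5, 5.9]
opening: 0.063
```

Request:
apply_moves --targets '[[[-1,0,0,0,0,0,0],[-1,0,0,-1,0,0,0],[-1,0,0,-3,0,0,0]]]'

```text
clock: 29.65
eef_pos: [423.2, -98.1, 93.3]
tcp_rot: [3.14, -0.264, -0.022]
contact_force: [0.7, -0.3, -0.7]
opening: 0.062
```

Run:
```python
from h import *
s=r.sense();print(s['eef_pos'],s['tcp_rot'],s['contact_force'],s['opening'])
go([431,-98.4,250],0,rot=rpy(.097))
```

```text
[423.2079934  -98.11785361  93.33208713] [ 3.14033239 -0.26409515 -0.02157409] [ 0.71852801 -0.27164294 -0.6976678 ] 0.06155781837535682
shift [  4.84   0.03 -14.92] turn [  1.  -15.1  -6.8] rows>= 3.1
```

Request:
apply_moves --targets '[[[-1,1,0,-4,0,-3,-2],[-1,2.2,0,-8,0,-8,-4],[-1,3.6,0,-12,1,-15,-6.8],[-1,5.1,0,-16,1,-15.1,-6.8],[-1,5.1,0,-16,1,-15.1,-6.8],[-1,5.1,0,-16,1,-15.1,-6.8]]]'

```text
clock: 30.25
eef_pos: [430.8, -98.2, 262.2]
tcp_rot: [3.141, -0.002, 0.097]
contact_force: [-0.9, -0.3, -1.8]
opening: 0.06
```

Request:
apply_moves --targets '[[[-1,2.8,-4,0,0,0,0],[-1,5.6,-8,0,0,0,0],[-1,8.5,-12,0,0,0,0],[-1,11.5,-16,0,0,0,0],[-1,14.5,-20,0,0,0,0],[-1,17.5,-24,0,0,0,0],[-1,20,-28,0,0,0,0],[-1,22,-30,0,0,0,0]]]'

```text
clock: 31.05
eef_pos: [619.8, 224.4, 260.1]
tcp_rot: [3.141, 0.001, 0.099]
contact_force: [0.9, -1.1, -0.8]
opening: 0.066
```

Request:
apply_moves --targets '[[[-1,0,-0.5,0,0,0,0],[-1,0,-0.5,0,0,0,0],[-1,0,-0.5,0,0,0,0]]]'

```text
clock: 31.35
eef_pos: [617.9, 228.2, 258.9]
tcp_rot: [3.139, 0.003, 0.099]
contact_force: [-0.1, -0.2, 0.1]
opening: 0.062
```

Run:
```python
from h import *
s=r.sense();print(s['eef_pos'],s['tcp_rot'],s['contact_force'],s['opening'])
go([627.8,236.6,130],0.097)
```

```text
[617.90514123 228.21533692 258.91038576] [3.13943469 0.00338177 0.09853288] [-0.11511398 -0.172344    0.13225042] 0.06222683833320164
shift [ 1.11 -0.76 12.89] turn [0.1 0.2 0.1] rows>= 2.6
```

Request:
apply_moves --targets '[[[-1,1.1,-0.8,3,0.1,0.2,0.1],[-1,1.1,-0.8,7,0.1,0.2,0.1],[-1,1.1,-0.8,11,0.1,0.2,0.1],[-1,1.1,-0.8,12.9,0.1,0.2,0.1],[-1,1.1,-0.8,12.9,0.1,0.2,0.1],[-1,1.1,-0.8,12.9,0.1,0.2,0.1]]]'

```text
clock: 31.95
eef_pos: [627.6, 235.9, 130.6]
tcp_rot: [3.141, -0.0, 0.096]
contact_force: [0.2, -0.6, -0.3]
opening: 0.059
```

Run:
```python
from h import *
s=r.sense();print(s['eef_pos'],s['tcp_rot'],s['contact_force'],s['opening'])
go([627.8,236.6,66],0.097)
p,c=grab('wrist','w16')
cv2.imwrite('pics/w16c.png',cv2.resize(p[60:420,160:420,::-1],None,fx=1.6,fy=1.6))
import slots
for z in (49,): print(slots.slots('w16',z))
```

```text
[627.64173645 235.9401234  130.59641953] [ 3.14102497e+00 -1.79214095e-04  9.57162660e-02] [ 0.23507836 -0.56375364 -0.33734672] 0.05859832649576034
shift [ 0.02 -0.07  6.46] turn [ 0.  -0.  -0.1] rows>= 1.3
(array([-84.  , -65.25, -60.5 , -51.25, -44.75, -27.5 , -13.25,  10.5 ,
        16.  ,  25.5 ,  43.75]), array([205., 156., 137., 157., 131., 157., 158., 158., 134.,  92., 132.]))
```

View pics/w16c.png

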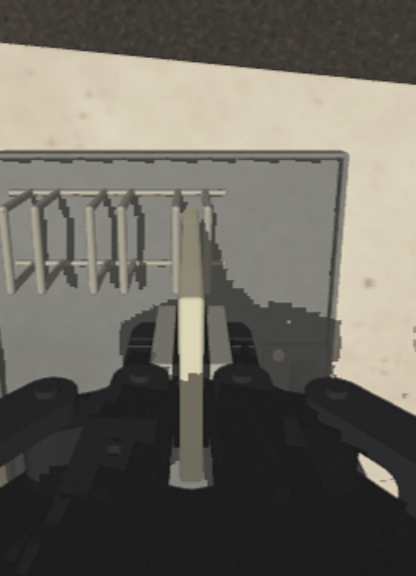

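Request:
apply_moves --targets '[[[-1,0,0,1,0,0,0],[-1,0,0,2,0,0,0],[-1,0,0,3,0,0,0],[-1,0,0,4,0,0,0],[-1,0,0,5,0,0,0],[-1,0,0,5.8,0,0,0],[-1,0,0,5.8,0,0,0]]]'

```text
clock: 32.7
eef_pos: [627.6, 236.1, 71.8]
tcp_rot: [3.141, 0.0, 0.096]
contact_force: [-0.4, -0.1, -0.6]
opening: 0.065
```

Request:
apply_moves --targets '[[[-1,0,0,0.2,0,0,0],[-1,0,0,0.4,0,0,0],[-1,0,0,0.6,0,0,0],[-1,0,0,0.6,0,0,0]]]'

```text
clock: 33.1
eef_pos: [627.9, 236.3, 66.2]
tcp_rot: [3.141, -0.0, 0.096]
contact_force: [-0.8, 1.1, 1.1]
opening: 0.059
```

Request:
apply_moves --targets '[[[-1,0,0,0.1,0,0,0],[-0.45,0,0,0.1,0,0,0],[-0.45,0,0,0.1,0,0,0],[-0.45,0,0,0.1,0,0,0],[-0.45,0,0,-1,0,0,0],[-0.45,0,0,-5,0,0,0],[-0.45,0,0,-10,0,0,0],[-0.45,0,0,-15,0,0,0]]]'

```text
clock: 33.9
eef_pos: [627.5, 236.2, 218.3]
tcp_rot: [3.141, 0.0, 0.096]
contact_force: [1.1, 0.0, 1.0]
opening: 0.279
```

Run:
```python
from h import *
s=r.sense();print(s['eef_pos'],s['tcp_rot'],s['contact_force'],s['opening'])
p,c=grab('wrist','w17')
g=cv2.cvtColor(p,cv2.COLOR_RGB2GRAY)
for y in (216,226,236,246,256):
    u,v=proj(c,[627.8-(y-236.6)*.097,y,100]); u=int(u);v=int(v); print((u,v),g[v,u-30:u+31:3].tolist())
```

```text
[627.45446998 236.20572054 218.26117689] [3.14098867e+00 1.82969619e-04 9.59985119e-02] [1.05498373 0.04900847 0.95281204] 0.27912480363756975
(279, 228) [133, 134, 131, 129, 130, 132, 133, 132, 132, 131, 213, 209, 134, 102, 133, 135, 133, 133, 134, 132, 132]
(279, 216) [135, 135, 136, 135, 135, 134, 134, 132, 132, 129, 215, 214, 63, 70, 65, 134, 132, 132, 132, 131, 131]
(279, 204) [148, 113, 71, 106, 135, 137, 134, 129, 157, 60, 215, 213, 77, 83, 105, 134, 132, 133, 135, 133, 132]
(279, 193) [135, 139, 70, 140, 135, 137, 135, 131, 155, 61, 216, 217, 77, 80, 67, 132, 132, 133, 132, 133, 134]
(279, 180) [127, 138, 68, 139, 134, 133, 133, 154, 153, 65, 218, 217, 73, 93, 106, 134, 134, 135, 135, 134, 135]
```

Request:
apply_moves --targets '[[[-0.2,-3,4,-1,0,0,0],[-0.2,-6,8.5,-1,0,0,0],[-0.2,-9,13,-1,0,0,0],[-0.2,-12,17.5,-1,0,0,0],[-0.2,-15,22,-1,0,0,2],[-0.2,-18,26.5,-1,0,0,4],[-0.2,-21,31,-1,0,0,6.8],[-0.2,-23,34.5,-1,0,0,6.8]]]'

```text
clock: 34.75
eef_pos: [441.5, -114.4, 235.5]
tcp_rot: [-3.138, -0.013, -0.024]
contact_force: [-0.3, -1.1, 1.2]
opening: 0.402
```

Request:
apply_moves --targets '[[[0,-1.5,2,0,0,0,0],[0,-1.5,2,0,0,0,0],[0,-1.5,2,0,0,0,0]]]'

```text
clock: 35.05
eef_pos: [426.1, -134.4, 235.8]
tcp_rot: [-3.138, -0.014, -0.026]
contact_force: [0.5, 0.8, -0.2]
opening: 0.498
```

Run:
```python
from h import *
s=r.sense();print(s['eef_pos'],s['tcp_rot'],s['contact_force'],s['opening'])
go([412.1,-160.7,131.6],0,rot=rpy(-0.0234,-np.radians(15)))
```

```text
[ 426.06356217 -134.44298283  235.8090597 ] [-3.13802381 -0.01414061 -0.02574181] [ 0.48223398  0.81009063 -0.17475275] 0.49792054609541625
shift [-1.48  2.7  10.39] turn [-0.2 14.2 -0.2] rows>= 2.2
```

Request:
apply_moves --targets '[[[0,-1,2.7,3,0,7,0],[0,-1.5,2.7,7,-0.2,14.2,-0.2],[0,-1.5,2.7,10.4,-0.2,14.2,-0.2],[0,-1.5,2.7,10.4,-0.2,14.2,-0.2],[0,-1.5,2.7,10.4,-0.2,14.2,-0.2],[0,-1.5,2.7,10.4,-0.2,14.2,-0.2]]]'

```text
clock: 35.65
eef_pos: [414.2, -161.0, 133.5]
tcp_rot: [3.14, -0.264, -0.021]
contact_force: [0.5, 0.9, -0.2]
opening: 0.501
```

```bash
cat > pg.py <<'E'
from h import *
t=[float(v) for v in sys.argv[1:4]]  # plate top middle x,y ; n
s=r.sense();print(s['eef_pos'],s['tcp_rot'],s['contact_force'])
p,c=grab('wrist',sys.argv[4]); g=cv2.cvtColor(p,cv2.COLOR_RGB2GRAY)
for dy in (18,8,-2,-12):
    u,v=proj(c,[t[0]+dy*.0234,t[1]+dy,t[2]]); row=g[int(v),int(u)-40:int(u)+41]; k=np.where(row>195)[0]; print((int(u),int(v)),'bright',(k.min()-40,k.max()-40) if len(k) else row[::4].tolist())
go([t[0]+9.5,t[1],64],0,rot=rpy(-0.0234,-np.radians(15)))
E
python3 pg.py 420.7 -160.5 97 w18
```

```text
[ 414.22884801 -161.02632156  133.46845537] [ 3.14015337 -0.26449774 -0.02100155] [ 0.51273027  0.85506027 -0.24344263]
(272, 209) bright (np.int64(-5), np.int64(40))
(272, 226) bright (np.int64(-5), np.int64(40))
(272, 242) bright (np.int64(-5), np.int64(40))
(273, 258) bright (np.int64(-6), np.int64(2))
shift [-0.27 -0.1   7.13] turn [ 0.1 -0.2  0.1] rows>= 1.4
```

Request:
apply_moves --targets '[[[0,-0.3,-0.1,3,0,0,0],[0,-0.3,-0.1,6,0,0,0],[0,-0.3,-0.1,7.1,0,0,0],[0,-0.3,-0.1,7.1,0,0,0],[-1,-0.3,-0.1,7.1,0,0,0],[-1,-0.3,-0.1,7.1,0,0,0],[-1,-0.3,-0.1,7.1,0,0,0],[-1,-0.3,-0.1,7.1,0,0,0]]]'

```text
clock: 36.5
eef_pos: [430.4, -160.9, 65.1]
tcp_rot: [3.139, -0.267, -0.021]
contact_force: [-1.0, 0.4, 5.5]
opening: 0.062
```

Request:
apply_moves --targets '[[[-1,0,0,0,0,0,0],[-1,0,0,-1,0,0,0],[-1,0,0,-3,0,0,0]]]'

```text
clock: 36.8
eef_pos: [421.4, -160.2, 93.8]
tcp_rot: [3.14, -0.264, -0.021]
contact_force: [-0.0, -0.2, -0.2]
opening: 0.062
```

Request:
apply_moves --targets '[[[-1,1,0,-4,0,-3,-2],[-1,2.2,0,-8,0,-8,-4],[-1,3.6,0,-12,1,-15,-6.8],[-1,5.1,0,-16,1,-15.1,-6.8],[-1,5.1,0,-16,1,-15.1,-6.8],[-1,5.1,0,-16,1,-15.1,-6.8]]]'

```text
clock: 37.4
eef_pos: [428.9, -160.3, 262.4]
tcp_rot: [3.141, -0.002, 0.098]
contact_force: [-0.4, 0.4, -1.7]
opening: 0.064
```

Run:
```python
from h import *
s=r.sense();print(s['eef_pos'],s['tcp_rot'],s['contact_force'],s['opening'])
go([590.0,232.9,260],0.097)
```

```text
[ 428.88931918 -160.29867696  262.42544414] [ 3.14063937e+00 -1.64747767e-03  9.76899629e-02] [-0.42183002  0.4222427  -1.65631249] 0.06371835543457564
shift [ 19.87 -37.56   0.24] turn [ 0.1 -0.1  0. ] rows>= 8.5
```

Request:
apply_moves --targets '[[[-1,2,-4,0,0,0,0],[-1,4,-8,0,0,0,0],[-1,6.3,-12.3,0,0,0,0],[-1,8.6,-16.7,0,0,0,0],[-1,11,-21,0,0,0,0],[-1,13.4,-25.5,0,0,0,0],[-1,15.7,-30,0,0,0,0],[-1,17.4,-33,0,0,0,0]]]'

```text
clock: 38.2
eef_pos: [568.9, 187.2, 260.1]
tcp_rot: [3.14, 0.002, 0.098]
contact_force: [0.6, -0.2, -0.6]
opening: 0.064
```

Request:
apply_moves --targets '[[[-1,1.5,-3,0,0,0,0],[-1,1.5,-3,0,0,0,0],[-1,1.5,-3,0,0,0,0],[-1,1.5,-3,0,0,0,0]]]'

```text
clock: 38.6
eef_pos: [579.7, 217.1, 258.9]
tcp_rot: [3.139, 0.004, 0.098]
contact_force: [-0.8, -0.6, -0.2]
opening: 0.066
```

Run:
```python
from h import *
s=r.sense();print(s['eef_pos'],s['tcp_rot'],s['contact_force'],s['opening'])
go([590.0,232.9,130],0.097)
```

```text
[579.69501418 217.11156612 258.91304734] [3.13896848 0.00381691 0.09750065] [-0.81201314 -0.58980519 -0.19510689] 0.0661570169415379
shift [ 1.23 -1.5  12.88] turn [0.2 0.2 0. ] rows>= 2.6
```

Request:
apply_moves --targets '[[[-1,1.2,-1.5,2,0.2,0.2,0],[-1,1.2,-1.5,5,0.2,0.2,0],[-1,1.2,-1.5,9,0.2,0.2,0],[-1,1.2,-1.5,12.8,0.2,0.2,0],[-1,1.2,-1.5,12.8,0.2,0.2,0],[-1,1.2,-1.5,12.8,0.2,0.2,0]]]'

```text
clock: 39.2
eef_pos: [589.5, 231.7, 131.2]
tcp_rot: [-3.141, 0.002, 0.096]
contact_force: [0.5, 0.2, -0.7]
opening: 0.063
```

Run:
```python
from h import *
s=r.sense();print(s['eef_pos'],s['tcp_rot'],s['contact_force'],s['opening'])
go([590.0,232.9,67],0.097)
```

```text
[589.47220857 231.71925816 131.21715107] [-3.14118314e+00  1.50793434e-03  9.62719053e-02] [ 0.5105488   0.1676022  -0.65063375] 0.06304605736636018
shift [ 0.07 -0.11  6.42] turn [-0.   0.1 -0. ] rows>= 1.3
```

Request:
apply_moves --targets '[[[-1,0.07,-0.1,1,0,0,0],[-1,0.07,-0.1,2,0,0,0],[-1,0.07,-0.1,3,0,0,0],[-1,0.07,-0.1,4,0,0,0],[-1,0.07,-0.1,5,0,0,0],[-1,0.07,-0.1,5.9,0,0,0],[-1,0.07,-0.1,5.9,0,0,0]]]'

```text
clock: 39.9
eef_pos: [589.0, 232.4, 70.5]
tcp_rot: [3.141, 0.004, 0.096]
contact_force: [0.0, 0.8, -0.3]
opening: 0.062
```

Request:
apply_moves --targets '[[[-1,0,0,0.2,0,0,0],[-1,0,0,0.4,0,0,0],[-1,0,0,0.6,0,0,0],[-1,0,0,0.6,0,0,0]]]'

```text
clock: 40.3
eef_pos: [589.4, 232.6, 66.7]
tcp_rot: [3.142, 0.003, 0.096]
contact_force: [-5.5, -2.3, 16.6]
opening: 0.059
```

Request:
apply_moves --targets '[[[-1,0,0,-0.05,0,0,0],[-0.45,0,0,-0.05,0,0,0],[-0.45,0,0,-0.05,0,0,0],[-0.45,0,0,-0.05,0,0,0],[-0.45,0,0,-1,0,0,0],[-0.45,0,0,-5,0,0,0],[-0.45,0,0,-10,0,0,0],[-0.45,0,0,-15,0,0,0]]]'

```text
clock: 41.1
eef_pos: [589.4, 232.5, 218.5]
tcp_rot: [3.141, 0.004, 0.096]
contact_force: [1.5, -0.4, -0.1]
opening: 0.283
```

Run:
```python
from h import *
s=r.sense();print(s['eef_pos'],s['tcp_rot'],s['contact_force'],s['opening'])
p,c=grab('wrist','w19')
g=cv2.cvtColor(p,cv2.COLOR_RGB2GRAY)
for x0,y0 in((627.8,236.6),(590,232.9)):
  for y in (-16,0,16):
    u,v=proj(c,[x0-y*.097,y0+y,100]); u=int(u);v=int(v); k=np.where(g[v,u-30:u+31]>190)[0]; print((u,v),k-30)
go([410.9,-222.5,131.6],0,rot=rpy(-0.0234,-np.radians(15)))
```

```text
[589.40928665 232.46767925 218.46572207] [3.14119532 0.00404967 0.09645949] [ 1.50229709 -0.41121182 -0.08929086] 0.2832548002949017
(325, 222) [-1  0  1  2  3]
(326, 204) [-2 -1  0  1  2  3]
(326, 184) [-1  0  1  2  3  4]
(279, 222) [-3 -2 -1  0  1  2]
(279, 204) [-3 -2 -1  0  1  2]
(279, 185) [-3 -2 -1  0  1  2]
shift [-22.64  43.71   9.34] turn [-1.1 14.5  6.8] rows>= 10.0
```

Request:
apply_moves --targets '[[[-0.2,-2,4,-1,0,0,0],[-0.2,-4,8.3,-1,0,0,0],[-0.2,-6.2,12.7,-1,0,0,0],[-0.2,-8.5,17,-1,0,0,0],[-0.2,-10.7,21.5,-1,0,0,2],[-0.2,-13,26,-1,0,0,4],[-0.2,-15,30.5,-1,0,0,6.8],[-0.2,-17,34,-1,0,0,6.8]]]'

```text
clock: 41.95
eef_pos: [456.1, -122.9, 236.3]
tcp_rot: [-3.138, -0.009, -0.024]
contact_force: [0.7, 0.1, 0.2]
opening: 0.396
```

Request:
apply_moves --targets '[[[0,-1.5,4,0,0,0,0],[0,-3,7,0,0,0,0],[0,-3,7,0,0,0,0],[0,-3,7,0,0,0,0]]]'

```text
clock: 42.35
eef_pos: [424.3, -192.6, 236.1]
tcp_rot: [-3.138, -0.009, -0.027]
contact_force: [0.2, -0.6, 0.1]
opening: 0.5
```

Run:
```python
from h import *
s=r.sense();print(s['eef_pos'],s['tcp_rot'],s['contact_force'],s['opening'])
go([410.9,-222.5,131.6],0,rot=rpy(-0.0234,-np.radians(15)))
```

```text
[ 424.25481229 -192.62435345  236.1339219 ] [-3.13827909 -0.00925275 -0.02660663] [ 0.22497276 -0.63288911  0.11266234] 0.5000887761765226
shift [-1.35  3.06 10.43] turn [-0.2 14.5 -0.2] rows>= 2.2
```

Request:
apply_moves --targets '[[[0,-1,3,3,0,7,0],[0,-1.4,3,7,-0.2,14.4,-0.2],[0,-1.4,3,10.4,-0.2,14.4,-0.2],[0,-1.4,3,10.4,-0.2,14.4,-0.2],[0,-1.4,3,10.4,-0.2,14.4,-0.2],[0,-1.4,3,10.4,-0.2,14.4,-0.2]]]'

```text
clock: 42.95
eef_pos: [412.7, -222.3, 133.9]
tcp_rot: [3.14, -0.263, -0.022]
contact_force: [0.4, -0.0, 0.1]
opening: 0.502
```

```bash
python3 pg.py 419.2 -222.5 97 w20
python3 - <<'E'
from h import *
p,c=load('w20'); g=cv2.cvtColor(p,cv2.COLOR_RGB2GRAY)
# along the top edge in y: where plate ends, for two z's
col=[int(g[int(proj(c,[419.2+ (y+222.5)*.0234,y,97])[1]),int(proj(c,[419.2+(y+222.5)*.0234,y,97])[0])]) for y in range(-260,-185,3)]
print(list(zip(range(-260,-185,3),col)))
E
```

```text
[ 412.6602087  -222.34024408  133.87496795] [ 3.13951443 -0.26298766 -0.0216105 ] [ 0.35869251 -0.00140115  0.08891386]
(272, 210) bright (np.int64(-5), np.int64(40))
(272, 227) bright (np.int64(-5), np.int64(40))
(273, 243) bright (np.int64(-6), np.int64(40))
(273, 259) bright (np.int64(-5), np.int64(2))
shift [-0.27 -0.04  7.17] turn [ 0.1 -0.1  0.1] rows>= 1.4
[(-260, 112), (-257, 111), (-254, 111), (-251, 114), (-248, 114), (-245, 117), (-242, 116), (-239, 136), (-236, 222), (-233, 223), (-230, 223), (-227, 224), (-224, 223), (-221, 222), (-218, 222), (-215, 223), (-212, 223), (-209, 224), (-206, 224), (-203, 225), (-200, 224), (-197, 141), (-194, 145), (-191, 140), (-188, 143)]
```

Request:
apply_moves --targets '[[[0,-0.3,0,3,0,0,0],[0,-0.3,0,6,0,0,0],[0,-0.3,0,7.1,0,0,0],[0,-0.3,0,7.1,0,0,0],[-1,-0.3,0,7.1,0,0,0],[-1,-0.3,0,7.1,0,0,0],[-1,-0.3,0,7.1,0,0,0],[-1,-0.3,0,7.1,0,0,0]]]'

```text
clock: 43.8
eef_pos: [428.7, -223.4, 65.6]
tcp_rot: [3.138, -0.265, -0.022]
contact_force: [-0.7, 0.1, 6.3]
opening: 0.066
```

Request:
apply_moves --targets '[[[-1,0,0,0,0,0,0],[-1,0,0,-1,0,0,0],[-1,0,0,-3,0,0,0]]]'

```text
clock: 44.1
eef_pos: [419.8, -222.5, 94.2]
tcp_rot: [3.14, -0.262, -0.022]
contact_force: [0.2, 0.2, -0.6]
opening: 0.064
```

Request:
apply_moves --targets '[[[-1,1,0,-4,0,-3,-2],[-1,2.2,0,-8,0,-8,-4],[-1,3.6,0,-12,1,-15,-6.8],[-1,5.1,0,-16,1,-15.1,-6.8],[-1,5.1,0,-16,1,-15.1,-6.8],[-1,5.1,0,-16,1,-15.1,-6.8]]]'

```text
clock: 44.7
eef_pos: [427.6, -222.6, 263.1]
tcp_rot: [3.14, 0.0, 0.097]
contact_force: [-0.8, -0.3, -0.5]
opening: 0.065
```

Run:
```python
from h import *
s=r.sense();print(s['eef_pos'],s['tcp_rot'],s['contact_force'],s['opening'])
go([552.1,229.2,260],0.097)
```

```text
[ 427.60059792 -222.55121611  263.06855728] [3.14005737e+00 1.27983329e-04 9.71089209e-02] [-0.79417005 -0.25035456 -0.53321018] 0.0649174173012068
shift [ 16.77 -43.76   0.24] turn [0.1 0.  0. ] rows>= 9.4
```

Request:
apply_moves --targets '[[[-1,1.6,-4.2,0,0,0,0],[-1,3.3,-8.6,0,0,0,0],[-1,5,-13,0,0,0,0],[-1,6.7,-17.5,0,0,0,0],[-1,8.4,-22,0,0,0,0],[-1,10.1,-26.5,0,0,0,0],[-1,11.8,-31,0,0,0,0],[-1,13,-34,0,0,0,0]]]'

```text
clock: 45.5
eef_pos: [523.0, 130.7, 260.9]
tcp_rot: [3.14, 0.003, 0.098]
contact_force: [0.6, -0.4, -0.4]
opening: 0.063
```

Request:
apply_moves --targets '[[[-1,1.6,-4,0,0,0,0],[-1,3,-8,0,0,0,0],[-1,3,-8,0,0,0,0],[-1,3,-8,0,0,0,0]]]'

```text
clock: 45.9
eef_pos: [543.8, 213.1, 258.8]
tcp_rot: [3.138, 0.006, 0.099]
contact_force: [-0.7, -0.3, -0.9]
opening: 0.065
```

Run:
```python
from h import *
s=r.sense();print(s['eef_pos'],s['tcp_rot'],s['contact_force'],s['opening'])
go([552.1,229.2,130],0.097)
```

```text
[543.76466767 213.05902362 258.791777  ] [3.1382736  0.00610537 0.09895137] [-0.74862433 -0.33773892 -0.86652381] 0.0645668959697483
shift [ 1.07 -1.57 12.87] turn [0.2 0.3 0.1] rows>= 2.6
```

Request:
apply_moves --targets '[[[-1,1.05,-1.6,2,0.2,0.3,0.1],[-1,1.05,-1.6,5,0.2,0.3,0.1],[-1,1.05,-1.6,9,0.2,0.3,0.1],[-1,1.05,-1.6,12.8,0.2,0.3,0.1],[-1,1.05,-1.6,12.8,0.2,0.3,0.1],[-1,1.05,-1.6,12.8,0.2,0.3,0.1]]]'

```text
clock: 46.5
eef_pos: [551.3, 228.2, 130.7]
tcp_rot: [3.141, 0.003, 0.096]
contact_force: [0.5, -0.4, 0.4]
opening: 0.061
```

Run:
```python
from h import *
s=r.sense();print(s['eef_pos'],s['tcp_rot'],s['contact_force'],s['opening'])
go([552.1,229.2,67],0.097)
```

```text
[551.27840964 228.152968   130.65629067] [3.14088580e+00 2.97120867e-03 9.59577565e-02] [ 0.45742765 -0.40471093  0.4100319 ] 0.0609021224376345
shift [ 0.11 -0.1   6.37] turn [ 0.   0.2 -0.1] rows>= 1.3
```

Request:
apply_moves --targets '[[[-1,0.1,-0.1,1,0,0.2,0],[-1,0.1,-0.1,2,0,0.2,0],[-1,0.1,-0.1,3,0,0.2,0],[-1,0.1,-0.1,4,0,0.2,0],[-1,0.1,-0.1,5,0,0.2,0],[-1,0.1,-0.1,5.8,0,0.2,0],[-1,0.1,-0.1,5.8,0,0.2,0]]]'

```text
clock: 47.2
eef_pos: [551.2, 228.9, 71.2]
tcp_rot: [3.14, 0.002, 0.096]
contact_force: [-0.8, 0.5, -0.6]
opening: 0.064
```

Request:
apply_moves --targets '[[[-1,0,0,0.2,0,0,0],[-1,0,0,0.4,0,0,0],[-1,0,0,0.5,0,0,0],[-1,0,0,0.5,0,0,0]]]'

```text
clock: 47.6
eef_pos: [551.5, 229.0, 67.1]
tcp_rot: [3.14, 0.001, 0.096]
contact_force: [-3.6, -0.9, 7.5]
opening: 0.06
```

Contact with the tray floor; release, rise and move back for a final look.

Request:
apply_moves --targets '[[[-1,0,0,0,0,0,0],[-0.45,0,0,0,0,0,0],[-0.45,0,0,0,0,0,0],[-0.45,0,0,0,0,0,0],[-0.45,0,0,-1,0,0,0],[-0.45,0,0,-5,0,0,0],[-0.45,0,0,-10,0,0,0],[-0.45,0,0,-15,0,0,0]]]'

```text
clock: 48.4
eef_pos: [551.1, 229.0, 219.1]
tcp_rot: [3.14, 0.002, 0.096]
contact_force: [0.4, 0.4, 0.0]
opening: 0.28
```

Request:
apply_moves --targets '[[[-0.4,3,0,-4,0,0,0],[-0.4,6,0,-8,0,0,0],[-0.4,6,0,-9,0,0,0],[-0.4,6,0,-9,0,0,0],[-0.4,6,0,-9,0,0,0]]]'

```text
clock: 48.9
eef_pos: [609.6, 234.5, 307.7]
tcp_rot: [3.14, 0.004, 0.096]
contact_force: [0.0, 0.0, -0.5]
opening: 0.304
```

Run:
```python
from h import *
s=r.sense();print(s['eef_pos'],s['tcp_rot'],s['contact_force'],s['opening'])
p,c=grab('wrist','w21')
g=cv2.cvtColor(p,cv2.COLOR_RGB2GRAY)
for x0,y0 in((627.8,236.6),(590,232.9),(552.1,229.2)):
  for y in (-16,0,16):
    u,v=proj(c,[x0-y*.097,y0+y,100]); u=int(u);v=int(v); k=np.where(g[v,u-20:u+21]>190)[0]; print((u,v),k-20)
q,_=grab('side','s21')
cv2.imwrite('pics/c21.png',np.hstack([cv2.resize(p[40:400,130:450,::-1],(480,540)),cv2.resize(q[160:300,220:303,::-1],(320,540),interpolation=cv2.INTER_CUBIC)]))
```

```text
[609.61037014 234.51594541 307.67462404] [3.13963017 0.00414561 0.09606124] [ 0.04414     0.03267736 -0.50971066] 0.30383156637825776
(296, 197) [-1  0  1  2]
(296, 183) [-19 -18 -17 -16 -15 -14 -13 -12 -11  -1   0   1   2   8   9]
(296, 168) [0 1 2 3]
(261, 197) [0 1 2 3]
(261, 183) [-13 -12 -11 -10  -9  -8  -7  -6  -5  -1   0   1   2  16  17  18  19  20]
(261, 168) [-1  0  1  2]
(227, 197) [-20 -19 -18 -17 -16 -15   0   1   2   3]
(226, 183) [-20 -19 -18 -17 -16 -15   0   1   2   3]
(225, 168) [-20 -19 -18 -17 -16 -15   1   2   3   4]
```

View pics/c21.png

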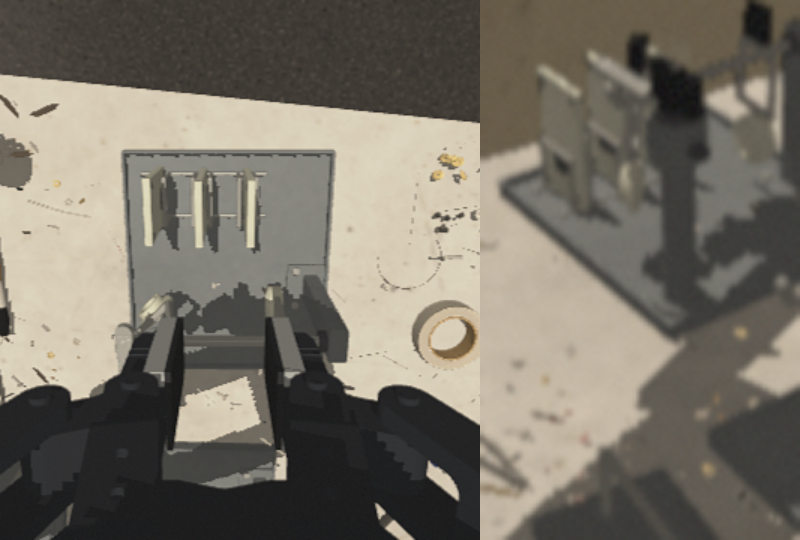

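Request:
apply_moves --targets '[[[-0.4,-2.5,3.7,-1,0,0,0],[-0.4,-5,7.5,-1,0,0,0],[-0.4,-7.5,11.2,-1,0,0,0],[-0.4,-10,15,-1,0,0,0],[-0.4,-12.5,18.7,-1,0,0,0],[-0.4,-15,22.5,-1,0,0,0],[-0.4,-17.5,26,-1,0,0,0],[-0.4,-18.5,27.5,-1,0,0,0]]]'

```text
clock: 49.8
eef_pos: [448.4, -58.9, 317.2]
tcp_rot: [3.139, 0.009, 0.095]
contact_force: [0.2, 0.3, -0.4]
opening: 0.304
```

```bash
cat > chk.py <<'E'
from h import *
O=np.array([618.9,147.3]); a=.097; Rm=np.array([[np.cos(a),-np.sin(a)],[np.sin(a),np.cos(a)]])
def bl(im,cc,zt=155):
    m=(im.max(2)<45).astype(np.uint8); n,l,st,ce=cv2.connectedComponentsWithStats(m,connectivity=8)
    for i in range(1,n):
        X=plane(cc,ce[i],zt)
        if st[i,4]>20 and 500<X[0]<720 and 50<X[1]<270:
            ys,xs=np.where(l==i); rc=cv2.minAreaRect(np.c_[xs,ys].astype(np.float32))
            print(st[i].tolist(),'world',X[:2].round(1),'local',(Rm.T@(X[:2]-O)).round(1),'rect',np.round(rc[1],1),round(rc[2],1))
for n in sys.argv[1:]:
    if n in('t9','t13'): p,c=load(n)
    else:
        p,c=grab(n.split('_')[0],n)
    print(n); bl(p,c)
E
python3 chk.py t13 top_1 side_1; python3 -c "
from h import *; print(pose()[1])"
```

```text
t13
[189, 136, 13, 8, 78] world [658.4 148.1] local [39.4 -3. ] rect [ 6.8 11.8] 82.9
[191, 166, 12, 7, 62] world [601.6 144.3] local [-17.5  -1.3] rect [ 6.  10.8] 82.9
[218, 187, 27, 12, 172] world [558.1  78.6] local [-67.2 -62.5] rect [11. 26.] 90.0
top_1
[189, 136, 13, 8, 79] world [658.5 148. ] local [39.5 -3.1] rect [ 6.8 11.9] 82.9
[187, 181, 13, 12, 60] world [568.6 149.2] local [-49.9   6.8] rect [14.8  4.2] 45.0
[218, 187, 27, 12, 170] world [558.2  78.8] local [-67.  -62.3] rect [11. 26.] 90.0
side_1
[289, 161, 6, 10, 49] world [653.4 143.3] local [33.9 -7.3] rect [9. 5.] 90.0
[259, 170, 4, 8, 28] world [566.4 145.8] local [-52.4   3.6] rect [7. 3.] 90.0
[264, 176, 14, 16, 142] world [561.6  88.6] local [-62.7 -52.9] rect [16.4 11.3] 81.9
[449.41056882 -58.38048979 317.4384389 ]
```

Request:
apply_moves --targets '[[[-0.2,3,-3.5,2,0,0,0],[-0.2,6,-7,4,0,0,0],[-0.2,9,-11,6.5,0,0,0],[-0.2,12,-15,6.5,0,-0.4,0],[-0.2,14,-17,6.5,0,-0.4,0],[-0.2,14,-17,6.5,0,-0.4,0],[-0.2,14,-17,6.5,0,-0.4,0]]]'

```text
clock: 50.6
eef_pos: [571.6, 125.1, 249.5]
tcp_rot: [3.139, 0.017, 0.096]
contact_force: [0.1, -0.5, 0.7]
opening: 0.401
```

Run:
```python
from h import *
s=r.sense();print(s['eef_pos'],s['tcp_rot'])
p,c=grab('wrist','w22')
u,v=proj(c,[566,152,163]).astype(int); print(u,v)
g=p.max(2)[v-40:v+36,u-40:u+41]
for k in range(0,g.shape[0],2): print(v-40+k,''.join('#' if x<45 else ('+' if x<90 else ('-' if x<150 else ' ')) for x in g[k]))
```

```text
[571.58248032 125.06714294 249.4589984 ] [3.13904914 0.01736055 0.09588444]
276 178
138          ------------------------------------------------------------------------
140          ------------------------------------------------------------------------
142          ------------------------------------------------------------------------
144           -----------------------------------------------------------------------
146           -----------------------------------------------------------------------
148           --+--------------------------------------------------------------------
150           --+--------------------------------------------------------------------
152           --+--------------------------------------------------------------------
154           --+--------------------------------------------------------------------
156           --+--------------------------------------------------------------------
158           --+--------------------------------------------------------------------
160           --+-         --------------   ------ ---------   -------
[... 1551 characters left out ...]
+------+++++
198            ---             --------++++++++++++++++++++++++++++++----------------
200            ---              ----------++++++++++++---+++++++++-------------------
202            ---              ----------++++++++++------++++++---------------------
204            ---              ----+-----++++++++++---------+++---------------------
206            ---              -+++++++++++++++++++---------------------------------
208            ----             -+++++++++++++++++++---------------------------------
210            ----             -+++++++++++++++++++---------------------------------
212            ----             --++++++++++++++++++---------------------------------
```

Run:
```python
from h import *
O=np.array([618.9,147.3]); a=.097; Rm=np.array([[np.cos(a),-np.sin(a)],[np.sin(a),np.cos(a)]])
p,c=load('w22')
m=(p.max(2)<66).astype(np.uint8); m[:160]=0;m[197:]=0;m[:,:262]=0;m[:,302:]=0
m=cv2.morphologyEx(m,cv2.MORPH_OPEN,np.ones((3,3),np.uint8))
n,l,st,ce=cv2.connectedComponentsWithStats(m); i=1+st[1:,4].argmax(); ys,xs=np.where(l==i)
rc=cv2.minAreaRect(np.c_[xs,ys].astype(np.float32)); B=cv2.boxPoints(rc); print(st[i],rc)
for b in B: X=plane(c,b,163); print(b.round(1),(Rm.T@(X[:2]-O)).round(1))
X=plane(c,(283.5,182),163); print('top centre',X.round(1),(Rm.T@(X[:2]-O)).round(1))
# rail line check in local y at z129 near x -20, keeper tongue
go([X[0],X[1],200],.097-.76)
```

```text
[267 166  30  30 521] ((281.0, 180.0), (18.384775161743164, 31.11269760131836), 45.0)
[263.5 184.5] [-61.4   5.6]
[285.5 162.5] [-45.8  21.2]
[298.5 175.5] [-36.6  12. ]
[276.5 197.5] [-52.2  -3.9]
top centre [571.2 150.1 163. ] [-47.2   7.4]
shift [ 0.32 -2.59  4.98] turn [ 0.5  0.9 43.4] rows>= 5.1
```

Request:
apply_moves --targets '[[[-0.3,0.3,-2.6,3,0.5,0.9,8],[-0.3,0.3,-2.6,5,0.5,0.9,16],[-0.3,0.3,-2.6,5,0.5,0.9,25],[-0.3,0.3,-2.6,5,0.5,0.9,34],[-0.3,0.3,-2.6,5,0.5,0.9,43],[-0.3,0.3,-2.6,5,0.5,0.9,43.4],[-0.3,0.3,-2.6,5,0.5,0.9,43.4]]]' --newtons 40

```text
clock: 51.35
eef_pos: [570.5, 149.5, 199.9]
tcp_rot: [3.141, -0.0, -0.661]
contact_force: [-0.6, -0.6, 0.6]
opening: 0.349
```

Run:
```python
from h import *
s=r.sense();print(s['eef_pos'],s['tcp_rot'],s['opening'])
p,c=grab('wrist','w23')
u,v=proj(c,[571.2,150.1,163]).astype(int); print(u,v)
g=p.max(2)[v-36:v+36,u-40:u+41]
for k in range(0,g.shape[0],2): print(v-36+k,''.join('#' if x<45 else ('+' if x<90 else ('-' if x<150 else ' ')) for x in g[k]))
go([571.2,150.1,151],.097-.76)
```

```text
[570.52983419 149.45873044 199.916342  ] [ 3.14148598e+00 -4.94177940e-04 -6.60751663e-01] 0.34941978427903353
278 239
203 -++-- ----------------------      --      --+++++++++++++++++-------             
205 ---++++- -------------------              --+++++++++++++++++----               -
207    --++++-------------------              -++++++++++++++++++--              --++
209     ---+++------------------              --+++++++++++++++--              --++++
211       ---+++----------------              --+++++++++++++--              --++++++
213         ---+++--------------              --+++++++++++---             --++++++++
215           ---+++------------     --++--+---+++++++++++----          --+++++++++++
217             ---+++----------    +#############++++++--------      --+++++++++++++
219                --++---------    ##############+----------------  -+++++++++++++++
221                  --++-------    ###############++------------ --+++++++++++++++++
223                    --++-----   -##+++++++++++###++-----------++++++++++++++++++++
225                     ---++---   
[... 1473 characters left out ...]
            ----++----++-+++++++#####++
261 --+######-    -------------------------+--              ----++--+++-+++++#######+
263 --+######-      -------------------------++-              ----+++++-+++++#######+
265 -+#######-        -+-----------------------++-              ----+++-+++++########
267 -+#######-           +------------------------+--              --++--++++########
269 +########+             -------------------------+--              -+--++++########
271 #########+               -+-----------------------+--            -+--++++########
273 #########+                  +------   --   +-  ------+-           +--++++########
shift [ 0.01 -0.07  4.89] turn [-0.  -0.   0.2] rows>= 1.0
```

Request:
apply_moves --targets '[[[-0.3,0,-0.1,2,0,0,0],[-0.3,0,-0.1,4,0,0,0],[-0.3,0,-0.1,4.8,0,0,0],[-0.3,0,-0.1,4.8,0,0,0],[-1,0,-0.1,4.8,0,0,0],[-1,0,-0.1,4.8,0,0,0],[-1,0,-0.1,4.8,0,0,0],[-1,0,-0.1,4.8,0,0,0]]]'

```text
clock: 52.2
eef_pos: [571.9, 150.5, 152.7]
tcp_rot: [-3.14, -0.001, -0.66]
contact_force: [0.2, -0.2, 1.1]
opening: 0.102
```

Request:
apply_moves --targets '[[[-1,0,0,-0.1,0,0,0],[-1,0,0,-0.3,0,0,0],[-1,0,0,-0.5,0,0,0]]]'

```text
clock: 52.5
eef_pos: [571.7, 150.5, 157.8]
tcp_rot: [-3.141, -0.001, -0.66]
contact_force: [-0.8, -0.3, -1.3]
opening: 0.101
```

Run:
```python
from h import *
s=r.sense();print(s['eef_pos'],s['tcp_rot'],s['contact_force'],s['opening'])
O=np.array([618.9,147.3]); a=.097; Rm=np.array([[np.cos(a),-np.sin(a)],[np.sin(a),np.cos(a)]])
X=O+Rm@[-16,0]; print(X); go([*X,157],.097)
```

```text
[571.74422081 150.49716236 157.82416538] [-3.14056249e+00 -1.31911475e-03 -6.59559419e-01] [-0.79848932 -0.31970791 -1.3008886 ] 0.10119235743240898
[602.975213   145.75043265]
shift [ 2.76 -1.54  0.09] turn [ -0.   -0.1 -43.3] rows>= 5.0
```

Request:
apply_moves --targets '[[[-1,1,-0.5,0,0,0,0],[-1,2,-1.1,0,0,0,-5],[-1,2.8,-1.5,0,0,0,-13],[-1,2.8,-1.5,0,0,0,-21],[-1,2.8,-1.5,0,0,0,-29],[-1,2.8,-1.5,0,0,0,-37],[-1,2.8,-1.5,0,0,0,-43.3],[-1,2.8,-1.5,0,0,0,-43.3]]]'

```text
clock: 53.3
eef_pos: [603.8, 145.0, 157.8]
tcp_rot: [3.141, -0.002, 0.098]
contact_force: [-0.0, -0.4, -0.3]
opening: 0.1
```

Request:
apply_moves --targets '[[[-1,0,0,0.2,0,0,0],[-1,0,0,0.4,0,0,0],[-1,0,0,0.5,0,0,0],[-1,0,0,0.5,0,0,0]]]'

```text
clock: 53.7
eef_pos: [604.9, 144.9, 155.0]
tcp_rot: [3.141, -0.004, 0.095]
contact_force: [-4.2, -1.5, 16.5]
opening: 0.103
```

Run:
```python
from h import *
s=r.sense();print(s['eef_pos'],s['tcp_rot'],s['contact_force'],s['opening'])
go([603,145.7,152.5],.097)
```

```text
[604.92863359 144.94267174 155.00510519] [ 3.14129309 -0.00428614  0.0950502 ] [-4.19295709 -1.46690572 16.47071798] 0.10290507193329781
shift [-0.19 -0.09  0.25] turn [ 0.  -0.2 -0.1] rows>= 0.1
```

Request:
apply_moves --targets '[[[-1,0,0,-0.15,0,0,0],[-1,0,0,-0.15,0,0,0],[-0.4,0,0,-0.15,0,0,0],[-0.4,0,0,-0.15,0,0,0],[-0.4,0,0,-0.15,0,0,0],[-0.4,0,0,-2,0,0,0],[-0.4,0,0,-6,0,0,0],[-0.4,0,0,-10,0,0,0]]]'

```text
clock: 54.5
eef_pos: [603.9, 144.8, 255.2]
tcp_rot: [3.141, -0.002, 0.095]
contact_force: [0.8, 0.3, 0.3]
opening: 0.3
```

Run:
```python
from h import *
s=r.sense();print(s['eef_pos'],s['tcp_rot'],s['opening'])
p,c=grab('wrist','w24')
u,v=proj(c,[603,145.7,163]).astype(int); print(u,v)
g=p.max(2)[v-50:v+36,u-40:u+100]
for k in range(0,g.shape[0],2): print(v-50+k,''.join('#' if x<45 else ('+' if x<90 else ('-' if x<150 else ' ')) for x in g[k]))
```

```text
[603.8783828  144.81914945 255.22538283] [ 3.14098902e+00 -2.08107039e-03  9.48784532e-02] 0.29993642706881324
277 212
162 ------------------------------------------------------------------------------------------------------------      ----------------------    
164 -------------------------------------------------------------------------------------------------------------    --------------------+--    
166 ----------------------------------------------------------------------------------------------------------------------++++++++-------+-     
168 -------------------------------------------------------------------------------------------          ---------------++++++++++++++------    
170 -------------------------------------------------------------------------------------------        -----------------++++++++++++++++++-     
172 -------------------------------------------------------------------------------------------      -+-----------------++++++++++++++++++++--  
174 -------------------------------------------   -   -------------------------------------+- --     +-+-------
[... 4527 characters left out ...]
 
238 ++++++++++++++++++++------------------------++++++++++++------------------++++++++++++---------++++----------------------------+--          
240 ++++++++++++++++++++++++++++++++++++++++++++++++++++++++++++++++++++++++++++++++++++++++++++++++++++++++++++++++++++++++++++++++--          
242 ++++++++++++++++++++++-------+++++++++++++++++++++++++++++++--++++++++++++++++++++++++++------+++++++++++-------------------------          
244 +++++--------------------   -----------------------------------------------------  -------------------  -------                             
246 ++++----------------------------------------------------------------------------  ---------------------  ---------
```

Run:
```python
from h import *
O=np.array([618.9,147.3]); a=.097; Rm=np.array([[np.cos(a),-np.sin(a)],[np.sin(a),np.cos(a)]])
lo=lambda X:(Rm.T@(X[:2]-O)).round(1)
p,c=load('w24')
for n,q in [('B far edge',(280,236)),('A far edge',(353,228)),('B near',(280,202)),('A near',(348,194))]:
    print(n,lo(plane(c,q,163)),lo(plane(c,q,137)))
for q in [(237,200),(300,200),(330,200)]: print('rail top line',lo(plane(c,q,129)))
for u in (245,320,330): print(u,p.max(2)[190:216,u].tolist())
```

```text
B far edge [-14.  -18.8] [-13.9 -28.4]
A far edge [ 41.3 -12.6] [ 47.5 -21.5]
B near [-13.9   7.9] [-13.8   1.3]
A near [36.1 13.8] [41.7  7.8]
rail top line [-50.1   1.1]
rail top line [3.1 0.9]
rail top line [28.5  0.8]
245 [125, 126, 128, 110, 71, 72, 135, 157, 162, 187, 196, 167, 156, 140, 104, 69, 65, 67, 67, 66, 67, 68, 66, 68, 66, 65]
320 [130, 131, 130, 132, 131, 112, 140, 159, 166, 180, 181, 162, 153, 137, 101, 69, 66, 68, 62, 128, 133, 130, 129, 130, 130, 129]
330 [214, 209, 204, 197, 197, 135, 140, 159, 166, 177, 179, 163, 154, 136, 99, 69, 67, 66, 66, 67, 66, 67, 68, 66, 65, 62]
```

Request:
apply_moves --targets '[[[-0.4,-3,5,-2,0,0,0],[-0.4,-6,10,-4,0,0,0],[-0.4,-9,15,-4,0,0,0],[-0.4,-12,20,-4,0,0,0],[-0.4,-12,20,-4,0,0,0],[-0.4,-12,20,-4,0,0,0]]]'

```text
clock: 55.15
eef_pos: [504.3, -68.4, 301.7]
tcp_rot: [3.141, -0.012, 0.091]
contact_force: [-0.3, 0.9, -0.3]
opening: 0.301
```

```bash
python3 chk.py t9 t13 top_2 side_2
```

```text
t9
[149, 118, 18, 12, 111] world [691.9 217.8] local [79.5 63.1] rect [20.1  8.9] 26.6
[224, 181, 12, 23, 148] world [559.   80.7] local [-66.1 -60.5] rect [22. 11.] 90.0
t13
[189, 136, 13, 8, 78] world [658.4 148.1] local [39.4 -3. ] rect [ 6.8 11.8] 82.9
[191, 166, 12, 7, 62] world [601.6 144.3] local [-17.5  -1.3] rect [ 6.  10.8] 82.9
[218, 187, 27, 12, 172] world [558.1  78.6] local [-67.2 -62.5] rect [11. 26.] 90.0
top_2
[189, 136, 13, 8, 77] world [658.3 148. ] local [39.3 -3.2] rect [ 6.8 11.9] 81.9
[198, 165, 12, 7, 67] world [605.  130.7] local [-15.5 -15.2] rect [ 6. 11.] 90.0
[218, 187, 27, 12, 166] world [558.1  78.7] local [-67.1 -62.4] rect [11. 26.] 90.0
side_2
[289, 161, 6, 10, 48] world [653.6 143.5] local [34.2 -7.2] rect [9. 5.] 90.0
[265, 170, 17, 22, 210] world [572.   96.1] local [-51.7 -46.4] rect [15.  22.4] 15.3
```

Request:
apply_moves --targets '[[[-0.4,0,0,0,0,0,0],[-0.4,0,0,0,0,0,0],[-0.4,0,0,0,0,0,0],[-0.4,0,0,0,0,0,0],[-0.4,0,0,0,0,0,0],[-0.4,0,0,0,0,0,0],[-0.4,0,0,0,0,0,0],[-0.4,0,0,0,0,0,0]]]'

```text
clock: 56.05
eef_pos: [506.1, -65.5, 301.6]
tcp_rot: [-3.141, -0.013, 0.093]
contact_force: [0.2, 0.4, -0.6]
opening: 0.297
```

```bash
python3 chk.py top_3 top_4
python3 - <<'E'
from h import *
p,c=load('top_3'); g=p.max(2)
# ascii of region round carriers
for v in range(128,200,1): print(v,''.join('#' if x<45 else ('+' if x<90 else ('-' if x<140 else ' ')) for x in g[v,170:245]))
E
```

```text
top_3
[190, 136, 12, 8, 77] world [658.3 147.9] local [39.3 -3.2] rect [ 6.8 11.3] 82.9
[195, 165, 11, 6, 59] world [605.  137.1] local [-14.9  -8.8] rect [ 5. 10.] 90.0
[218, 187, 27, 12, 166] world [558.1  78.7] local [-67.1 -62.4] rect [11. 26.] 90.0
top_4
[190, 136, 12, 8, 78] world [658.4 147.8] local [39.4 -3.3] rect [ 6.8 11.3] 82.9
[197, 165, 10, 6, 57] world [605.  134.8] local [-15.  -11.1] rect [5. 9.] 90.0
[218, 187, 27, 12, 165] world [558.2  78.8] local [-67.1 -62.3] rect [11. 26.] 90.0
128                    -++++++++##+++++-                         ----------    
129                     -++++++###+++++-          -------------------+++++---- 
130                     -++---++##++++++----------++++++++++++++++++++++++-++- 
131                     --+----+++++++++++++++++++++++++++++++--------------+- 
132              ---------+----+++++++++++++++++++++++++++++++--------------+- 
133 ----------------+++++++----+++++++++#++++++++++++++++++++---------------+- 
134 ----+++++++++++++++++------+++++++++++++++++++++++++++++----------------+- 
135 +++++++--------------------+++
[... 4465 characters left out ...]
-------------------------------++#######+-  --+#########++++
192 -----------------------------------------------+#######+----++#############
193 -----------------------------------------------+#######++--++##############
194 -------------------------------------         -+#########++################
195 ----------------------------                  --+###################++#++++
196 ------------------                             --+++++############+++++++++
197 ---------++++-+---                             --+++-+++#########++-+++++++
198 -+++++++++++++++-                      ---------++++---++######+++--+++++++
199 ++++++++++++++++--            ------------------++++----++++++++----+++++++
```

```bash
cat > swing.py <<'E'
from h import *
O=np.array([618.9,147.3]); a=.097; Rm=np.array([[np.cos(a),-np.sin(a)],[np.sin(a),np.cos(a)]])
out=[]
for k in range(int(sys.argv[1])):
    p,c=grab('top'); m=(p.max(2)<45).astype(np.uint8); n,l,st,ce=cv2.connectedComponentsWithStats(m,connectivity=8)
    row=[]
    for i in range(1,n):
        X=plane(c,ce[i],155); q=Rm.T@(X[:2]-O)
        if st[i,4]>20 and -60<q[0]<60 and abs(q[1])<25: row.append(q.round(1).tolist())
    out.append(row)
for o in out: print(o)
print(r.sense()['clock'])
E
python3 swing.py 14
```

```text
[[39.4, -3.0], [-15.3, -13.5]]
[[39.4, -3.2], [-15.6, -14.8]]
[[39.4, -3.3], [-16.1, -15.0]]
[[39.4, -3.1], [-15.9, -13.9]]
[[39.4, -3.0], [-15.6, -12.1]]
[[39.5, -3.2], [-15.3, -9.9]]
[[39.2, -3.2], [-14.9, -8.2]]
[[39.3, -2.9], [-14.8, -8.1]]
[[39.3, -3.0], [-14.9, -8.8]]
[[39.3, -3.2], [-15.2, -10.6]]
[[39.3, -3.3], [-15.4, -12.8]]
[[39.4, -3.2], [-16.0, -14.1]]
[[39.3, -3.0], [-16.0, -14.3]]
[[39.3, -2.9], [-15.6, -14.1]]
56.85
```

Request:
apply_moves --targets '[[[0.4,2,-3.5,1,0,0,-8],[0.4,4,-7,2,0,0,-16],[0.4,6,-10.5,3,0,0,-25],[0.4,8,-14,4,0,0,-33],[0.4,10,-17.5,5,0,0,-41],[0.4,11.7,-19.7,6,0,0,-50],[0.4,11.7,-19.7,7,0,0,-58],[0.4,11.7,-19.7,8,0,0,-66]]]' --newtons 30

```text
clock: 57.65
eef_pos: [605.7, 142.7, 222.5]
tcp_rot: [3.13, -0.006, 1.252]
contact_force: [-0.8, -0.7, 0.7]
opening: 0.698
```

Request:
apply_moves --targets '[[[0.4,0,0,0,0,0,-8],[0.4,0,0,0,0,0,-16],[0.4,0,0,0,0,0,-24],[0.4,0,0,0,0,0,-24.5],[0.4,0,0,0,0,0,-24.5]]]'

```text
clock: 58.15
eef_pos: [605.7, 142.7, 222.5]
tcp_rot: [3.129, -0.001, 1.676]
contact_force: [-0.8, 0.2, -0.0]
opening: 0.699
```

Run:
```python
from h import *
s=r.sense();print(s['eef_pos'],s['tcp_rot'],s['opening'],s['qpos'].round(2))
go([604.4,141.9,142],.097+np.pi/2)
p,c=grab('wrist','w25')
u,v=proj(c,[604.4,140,163]).astype(int); print(u,v)
g=p.max(2)[v-50:v+50,u-60:u+60]
for k in range(0,g.shape[0],2): print(v-50+k,''.join('#' if x<45 else ('+' if x<90 else ('-' if x<150 else ' ')) for x in g[k]))
```

```text
[605.67756837 142.70284179 222.46667076] [ 3.12905651e+00 -7.82232933e-04  1.67612429e+00] 0.6994563666861014 [ 0.23  0.35  1.66 -0.    1.12 -1.45]
shift [-0.07 -0.24  8.04] turn [ 0.7 -0.   0.5] rows>= 1.6
275 224
174 --------------------------------++++++-----------------------------        -------------------------------------    -+++
176 --------------------------------++++++-----------------       -----        -------------------------------      -++-++++
178 --------------------------------++++++-----+++++++++++++++++++++---        -------------------------  --  -+++++++++++++
180 -------------------------------+++++++- -+++++++++++++++++++++++---        ----------------------- -++++++++++++++++++++
182 -------------------------------+++++++-  -++++++++++++++++----- ---        ----------------------+++++++++++++++++++++++
184 ---------------------- -++++++++++++++++++++++++++++++++-----   ---       -------- ----------------+++++++++++++++++++++
186 -------------+-  -++++++++++++++++++++++++++++++++++++++--      ---                ------------------------------------+
188 ------
[... 4634 characters left out ...]
----------++++++++++++++++++++------+++++++++++++--       -++++------------------------------------------
264 -----------------------++++++++++++++++++++++-----++++++++++++++--       -++++------------------------------------------
266 --------+++++++--------++++++++++++++++++++++-----++++++++++++++--       -++++------------------------------------------
268 ++++++++++++++++++++++++++++++++++++++++++++-----+++++++++++++++--       -++++-------------+++++++++++++++++++++++++++++
270 ------------------------++++++++++++++++++++----+++++++++++++++---       ++++++-----------------------------------------
272                                            ---++---    -++++++++-  -+---+++++++      -----
```

Request:
apply_moves --targets '[[[0.4,-0.1,-0.2,3,0.7,0,0.5],[0.4,-0.1,-0.2,6,0.7,0,0.5],[0.4,-0.1,-0.2,8,0.7,0,0.5],[0.4,-0.1,-0.2,8,0.7,0,0.5],[-0.2,-0.1,-0.2,8,0.7,0,0.5],[-1,-0.1,-0.2,8,0.7,0,0.5],[-1,-0.1,-0.2,8,0.7,0,0.5],[-1,-0.1,-0.2,8,0.7,0,0.5]]]'

```text
clock: 59.0
eef_pos: [605.7, 141.9, 143.9]
tcp_rot: [3.139, -0.001, 1.667]
contact_force: [0.4, 1.0, 4.3]
opening: 0.246
```

Request:
apply_moves --targets '[[[-1,0,0,0,0,0,0],[-1,0,0,0,0,0,0],[-1,0,0,-0.4,0,0,0],[-1,0,0,-0.8,0,0,0],[-1,0,0,-0.8,0,0,0]]]'

```text
clock: 59.5
eef_pos: [606.0, 142.0, 152.6]
tcp_rot: [3.138, -0.001, 1.667]
contact_force: [-1.1, 0.6, -1.9]
opening: 0.246
```

Run:
```python
from h import *
s=r.sense();print(s['eef_pos'],s['tcp_rot'],s['contact_force'],s['opening'])
O=np.array([618.9,147.3]); a=.097; Rm=np.array([[np.cos(a),-np.sin(a)],[np.sin(a),np.cos(a)]])
print(Rm.T@(s['eef_pos'][:2]-O)); X=O+Rm@[-16,0]; go([*X,s['eef_pos'][2]],.097+np.pi/2)
```

```text
[606.04898391 142.00738621 152.57806596] [ 3.13785074e+00 -1.43878066e-03  1.66693104e+00] [-1.14642101  0.59975539 -1.86189226] 0.24587482674149136
[-13.30318472  -4.02313952]
shift [ 0.4  -0.27 -0.  ] turn [ 0.2 -0.1 -0. ] rows>= 0.1
```

Request:
apply_moves --targets '[[[-1,0.2,-0.1,0,0,0,0],[-1,0.4,-0.2,0,0,0,0],[-1,0.4,-0.2,0,0,0,0],[-1,0.4,-0.2,0.3,0,0,0],[-1,0.4,-0.2,0.6,0,0,0],[-1,0.4,-0.2,0.75,0,0,0],[-1,0.4,-0.2,0.75,0,0,0]]]'

```text
clock: 60.2
eef_pos: [603.5, 145.7, 144.6]
tcp_rot: [3.139, -0.001, 1.667]
contact_force: [-0.6, -0.3, -1.3]
opening: 0.249
```

Run:
```python
from h import *
s=r.sense();print(s['eef_pos'],s['tcp_rot'],s['contact_force'],s['opening'])
O=np.array([618.9,147.3]); a=.097; Rm=np.array([[np.cos(a),-np.sin(a)],[np.sin(a),np.cos(a)]])
print(Rm.T@(s['eef_pos'][:2]-O))
p,c=grab('wrist','w26'); g=p.max(2)[150:300,225:345]
for k in range(0,g.shape[0],3): print(150+k,''.join('#' if x<45 else ('+' if x<90 else ('-' if x<150 else ' ')) for x in g[k]))
```

```text
[603.46296149 145.72942643 144.59542699] [ 3.13859043e+00 -1.32978398e-03  1.66688751e+00] [-0.57107409 -0.28346269 -1.32833912] 0.24861500022138094
[-15.51657873  -0.06814492]
150                                                                                                                      ---
153                                                                                                               -+++++++++
156                                                                                                             -+++++++++++
159                                                                                                             ++++++++++++
162                                                                                                           -+++++++++++++
165                                                                                                             -+-      -++
168                                                                                                                         
171                                           --
[... 4626 characters left out ...]
##########################################+-------------+#############-    
285 #######+-------------+#################################################################++------------+##############+-  
288 #########+++---------+##################################################################+--------+++#################+- 
291 ###############+-----###################################################################+----+##########################
294 #################+---+##################################################################+--+########################+###
297 #################+++++######################################################++#########+++++###################++++++###
```

Request:
apply_moves --targets '[[[-1,0,0,0.1,0,0,0],[-1,0,0,0.15,0,0,0],[-1,0,0,0.15,0,0,0]]]'

```text
clock: 60.55
eef_pos: [603.6, 145.7, 143.3]
tcp_rot: [3.138, -0.001, 1.667]
contact_force: [0.8, 0.2, -1.3]
opening: 0.246
```

Request:
apply_moves --targets '[[[-0.45,0,0,0,0,0,0],[-0.2,0,0,0,0,0,0],[0.1,0,0,0,0,0,0],[0.1,0,0,0,0,0,0],[0.1,0,0,-1,0,0,0],[0.1,0,0,-4,0,0,0],[0.1,0,0,-8,0,0,0],[0.1,0,0,-12,0,0,0]]]'

```text
clock: 61.35
eef_pos: [602.9, 145.4, 265.1]
tcp_rot: [3.139, -0.001, 1.667]
contact_force: [0.6, 0.3, 0.6]
opening: 0.553
```

Run:
```python
from h import *
s=r.sense();print(s['eef_pos'],s['tcp_rot'],s['opening'])
go([500,-60,300],.6)
```

```text
[602.89848704 145.44154344 265.09304705] [ 3.13877469e+00 -1.30227059e-03  1.66681789e+00] 0.5525813057422505
shift [-19.46 -12.2   -3.55] turn [ 0.1 -0.2 61.1] rows>= 7.1
```

Request:
apply_moves --targets '[[[0,-4,-1,-3.5,0,0,6],[0,-8,-3,-3.5,0,0,12],[0,-12,-5,-3.5,0,0,20],[0,-16,-8,-3.5,0,0,28],[0,-19.5,-11,-3.5,0,0,36],[0,-19.5,-12.2,-3.5,0,0,44],[0,-19.5,-12.2,-3.5,0,0,52],[0,-19.5,-12.2,-3.5,0,0,61]]]'

```text
clock: 62.15
eef_pos: [499.7, -61.0, 300.6]
tcp_rot: [3.141, -0.004, 0.602]
contact_force: [-0.5, 0.8, -0.3]
opening: 0.496
```

```bash
python3 swing.py 10
```

```text
[[39.3, -3.2], [-17.8, -1.6]]
[[39.4, -3.2], [-17.8, -1.6]]
[[39.3, -3.2], [-17.8, -1.6]]
[[39.4, -3.2], [-17.8, -1.6]]
[[39.2, -3.3], [-17.8, -1.6]]
[[39.2, -3.3], [-17.8, -1.6]]
[[39.3, -2.9], [-17.8, -1.6]]
[[39.4, -3.3], [-17.8, -1.6]]
[[39.3, -3.3], [-17.8, -1.6]]
[[39.4, -3.0], [-17.8, -1.6]]
62.65
```

Run:
```python
from h import *
p,c=grab('top','tF'); a,_=load('t1'); b,_=load('t13')
D=lambda x,y,bx:int((np.abs(x.astype(int)-y.astype(int)).max(2)[bx[1]:bx[3],bx[0]:bx[2]]>40).sum())
print('brush/tweezers',D(p,a,(165,262,245,290)),'jar',D(p,a,(130,258,160,288)),'keeper vs t13',D(p,b,(175,183,250,203)),'tweez',D(p,a,(245,270,285,292)))
g=p.min(2); O=np.array([618.9,147.3]); A=.097; Rm=np.array([[np.cos(A),-np.sin(A)],[np.sin(A),np.cos(A)]])
m=(g>150).astype(np.uint8); n,l,st,ce=cv2.connectedComponentsWithStats(m)
for i in range(1,n):
    q=Rm.T@(plane(c,ce[i],100)[:2]-O)
    if -80<q[0]<40 and 60<q[1]<120 and st[i,4]>15: print('plate top local',q.round(1),st[i].tolist())
```

```text
brush/tweezers 0 jar 70 keeper vs t13 49 tweez 8
```

Run:
```python
from h import *
p,c=load('tF'); a,_=load('t1'); b,_=load('t13')
for im in(a,b,p):
    h=im.astype(int); m=((h[...,0]-h[...,2]>70)&(h[...,0]>150)); ys,xs=np.where(m[250:295,125:175]); print('jar lid',(xs.mean()+125).round(1),(ys.mean()+250).round(1),len(xs))
for im in(b,p):
    g=im.max(2)[180:204,178:255]
    for r_ in g[::2]: print(''.join('#' if x<45 else ('+' if x<90 else ('-' if x<135 else ' ')) for x in r_))
    print()
O=np.array([618.9,147.3]); A=.097; Rm=np.array([[np.cos(A),-np.sin(A)],[np.sin(A),np.cos(A)]])
for x in (-58.5,-20.5,17.5):
    for y in (72,88,104):
        u,v=proj(c,[*(O+Rm@[x,y]),100]).astype(int); print(x,y,(u,v),p[v-5:v+6,u].min(1).tolist())
```

```text
jar lid nan nan 0
jar lid nan nan 0
jar lid nan nan 0
+++----------------------  ---+++++++++++--++++----------------------        
-------------------------------+++----------++++---------------------        
--------------------------------------------+++++--------------------        
++++----------------------------------------++++++++++-+++----------+-    ---
+++-----------------------------------------+++##++########+++-----++----++++
--------------------------------------+++######+----+#########++++++++++++++-
---------------------------------    --+#######+----++#############+++++++-- 
----------                            -+#########++################++++++--- 
---------                              -++++++############+++++#+++++++++++++
+++------              -  ---------------++----++######+++--+++++++++++++++++
--------------------------------------------------++++-----+++++++++++--+++++
--------------------------------------------------------++++#+++++++++-------

+++++++++++++-----------------+++++++++++--++++----------------------        
++++++++++---------------------
[... 1039 characters left out ...]
, np.int64(199)) [80, 85, 84, 88, 114, 145, 146, 106, 80, 85, 88]
-20.5 72 (np.int64(164), np.int64(178)) [105, 105, 106, 107, 117, 142, 145, 128, 93, 77, 76]
-20.5 88 (np.int64(156), np.int64(179)) [91, 107, 112, 113, 123, 144, 143, 108, 77, 76, 77]
-20.5 104 (np.int64(148), np.int64(180)) [75, 77, 80, 97, 129, 149, 143, 97, 75, 85, 89]
17.5 72 (np.int64(162), np.int64(160)) [104, 104, 106, 115, 136, 147, 141, 101, 76, 76, 76]
17.5 88 (np.int64(154), np.int64(160)) [104, 105, 105, 105, 118, 143, 146, 126, 92, 78, 77]
17.5 104 (np.int64(146), np.int64(161)) [98, 101, 102, 106, 120, 145, 143, 104, 78, 95, 109]<stdin>:4: RuntimeWarning: Mean of empty slice.
  ret = ret.dtype.type(ret / rcount)
```

Run:
```python
from h import *
for n in('t1','t13','top_1','top_2','tF'):
    p,c=load(n); g=cv2.cvtColor(p,cv2.COLOR_RGB2GRAY).astype(float); 
    pts=[]
    for u in range(192,214):
        col=g[186:206,u]; w=np.clip(col-118,0,None); 
        if w.sum()>0: pts.append((u,(w*np.arange(186,206)).sum()/w.sum()))
    P=np.array([plane(c,q,148.5)[:2] for q in pts]); k=np.polyfit(P[:,1],P[:,0],1); 
    kn=np.array([559,81.9]); e=P[:5].mean(0)-kn; d=P.mean(0)-kn
    print(n,'slope angle',round(float(np.arctan(-k[0])-.097),3),'from knob axis: tip',round(float(np.arctan2(-e[0],e[1])-.097),3),'mid',round(float(np.arctan2(-d[0],d[1])-.097),3))
```

```text
t1 slope angle -0.021 from knob axis: tip 0.016 mid 0.009
t13 slope angle -0.017 from knob axis: tip 0.015 mid 0.011
top_1 slope angle 0.036 from knob axis: tip 0.053 mid 0.063
top_2 slope angle 0.012 from knob axis: tip 0.053 mid 0.048
tF slope angle 0.014 from knob axis: tip 0.053 mid 0.048
```

Run:
```python
from h import *
O=np.array([618.9,147.3]); A=.097; Rm=np.array([[np.cos(A),-np.sin(A)],[np.sin(A),np.cos(A)]])
def ang(n):
    p,c=load(n); g=cv2.cvtColor(p,cv2.COLOR_RGB2GRAY).astype(np.float32); xs=np.arange(-85,-45,.5); out=[]
    k0=Rm.T@(np.array([559,81.9])-O)
    for y in range(-10,19,3):
        P=np.array([proj(c,[*(O+Rm@[x,y]),148.5]) for x in xs],np.float32)
        v=cv2.remap(g,P[:,:1].T.copy(),P[:,1:].T.copy(),cv2.INTER_LINEAR)[0]
        e=np.gradient(v); i=e.argmax(); j=e.argmin(); out.append((y,xs[i],xs[j],round(float(np.arctan2(-((xs[i]+xs[j])/2-k0[0]),y-k0[1])),3)))
    return out
for n in('w3','w22','w24'): print(n,ang(n))
```

```text
w3 [(-10, np.float64(-54.0), np.float64(-81.0), 0.031), (-7, np.float64(-78.5), np.float64(-81.0), 0.258), (-4, np.float64(-71.5), np.float64(-81.0), 0.184), (-1, np.float64(-59.5), np.float64(-81.0), 0.074), (2, np.float64(-59.5), np.float64(-81.5), 0.074), (5, np.float64(-71.5), np.float64(-81.5), 0.163), (8, np.float64(-71.5), np.float64(-81.0), 0.152), (11, np.float64(-78.0), np.float64(-81.0), 0.19), (14, np.float64(-71.5), np.float64(-81.0), 0.14), (17, np.float64(-72.0), np.float64(-81.0), 0.137)]
w22 [(-10, np.float64(-45.5), np.float64(-75.5), -0.11), (-7, np.float64(-73.5), np.float64(-75.5), 0.162), (-4, np.float64(-61.5), np.float64(-75.5), 0.046), (-1, np.float64(-61.5), np.float64(-58.0), -0.106), (2, np.float64(-61.0), np.float64(-59.5), -0.093), (5, np.float64(-73.5), np.float64(-63.0), 0.036), (8, np.float64(-59.5), np.float64(-76.0), 0.027), (11, np.float64(-62.5), np.float64(-54.5), -0.106), (14, np.float64(-62.0), np.float64(-51.0), -0.128), (17, np.float64(-61.5), np.float64(-48.0), -0.146)]
w24 [(-10, np.float64(-76.0), np.float64(-77.5), 0.216), (-7, np.float64(-61.0), np.float64(-62.5), -0.08), (-4, np.float64(-61.0), np.float64(-62.5), -0.076), (-1, np.float64(-61.0), np.float64(-45.5), -0.215), (2, np.float64(-73.5), np.float64(-75.0), 0.135), (5, np.float64(-58.0), np.float64(-62.5), -0.088), (8, np.float64(-57.0), np.float64(-63.0), -0.088), (11, np.float64(-61.5), np.float64(-63.0), -0.053), (14, np.float64(-67.5), np.float64(-69.0), 0.031), (17, np.float64(-61.5), np.float64(-63.0), -0.048)]
```

```bash
python3 -c "
from rig import r
print(r.sense()['clock']); print(r.sign_off())"
```

```text
62.7
the job is handed in; nothing more can be done
None
```

I handed the job in at 62.7 s. The keeper was opened, both carriers present (of a possible three) went onto the drying rail, the keeper was shut again, and all three plates stand in the slots.

**Knocked carrier:** The nearer carrier was found knocked towards the end stop and turned about 45°. My first mend left it hanging off centre and swinging, about 10 mm sideways. I gripped it again across its width, centred it and set it down. Its grip then stayed steady over ten top-camera frames, back at the place where I had first hung it.

**Last checks:**
- **Carriers:** both read within about 3 mm of the rail's middle and were still.
- **Plates:** their top edges lie where they should over the three slots, within about 2 mm.
- **Keeper:** it reads about 0.03 to 0.05 rad. That is inside the 0.12 limit but not the 0.01 rad or so it showed right after I shut it. The shift appeared along with the knock, and I did not turn it back. A rough check on two wrist pictures was noisy, but its clearer edges agree with about 0.03 rad.
- **Brush and tweezers:** no change in the brush's area and 8 changed pixels in the tweezers' area, compared with the start.
- **Jar:** its area differed from the start in 70 pixels, and my colour mask did not find the lid. I take this to be the arm's shadow but did not confirm it. The arm was never near the jar.

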